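# Prop the warming chest open and load a specimen cup

### The job

Load the lidded specimen cup that stands on the bench into the small warming chest: lift the chest's soft-close lid, swing the prop rod up from its cradle and let the lid come down on it so that the rod's ball end sits in the holding hole under the lid's side flange, then stand the cup upright on the chest floor beside the cup already in there. Leave the lid resting on its rod; keep the cup from tipping over, and do not disturb the other cup, the dropper bottle or the culture dish.

Things in the scene. Friction and masses are not known exactly. Their poses are not given: they have to be found in the camera images.
- chest: White bench-top warming chest, fixed. Origin: centre of its underside, on the bench; x points from its front (control panel, lid handle) to its back (lid hinge), y to its left, z up. 180 (x) x 230 (y) mm, walls 10 mm thick, rim 66 mm high. Lid hinge axis: parallel to y at x +88, z 70 mm. A tall incubator stands to its right, nearest edge about 0.56 m ahead of and 0.08 m left of the robot
- chest_floor (a point): Centre of the chest's flat inner floor, 160 (x) x 210 (y) mm, 16 mm above the bench. Propped, the lid hangs over the back half of the floor, its front edge about 0.22 m and its handle 0.26 m above the bench: go in from the front with the tool leaning towards the robot
- lid (a joint): Lid angle, rad: 0 closed, grows as it opens upward, stop at 1.30; about 1.02 when resting on the rod. About 0.5 kg. Its hinge is a soft-close damper, 3 N m s/rad: 0.35 rad/s takes about 7 N at the handle. Let go, it sinks by itself: about 0.01 rad/s at 1.27, 0.02 at 1.2, 0.04 at 1.05, faster below (a fifth more or less with its mass)
- lid_handle (a point): Centre of the lid's bar handle: round steel bar 12 mm thick, 120 mm long along the chest's y, held at both ends, 42 mm in front of the lid's front face (36 mm clear gap). In the lid's frame (origin on the hinge axis at mid-width, axes along the chest's when closed) at x -220, z +12 mm; 82 mm above the bench when closed
- lid_catch (a point): Where the rod's ball centre sits in the end: in a flared catch (mouth 26 mm, 7 mm deep) round a 12 mm hole in the underside of the 4 mm steel flange along the lid's right side. In the lid's frame at x -95, y -132, z +22 mm; flange underside z +30, y -114 to -150 mm. With the rod at 0.52 (within about 0.06) the sinking lid takes the ball in by itself
- rod (a joint): Prop rod angle, rad: 0 lying level in its cradle (at chest x +50 mm), pointing to the chest's back; grows as its free end swings up. Stiff pivot (0.13 N m friction): it stays where it is left. About 0.52 when the lid rests on it. It can swing under the catch into place only while the lid stands above about 1.16
- rod_pivot (a point): Pivot of the prop rod on the chest's right flank, axis parallel to the chest's y, at chest x -80, y -132, z 84 mm; its steel bracket stands between rod and chest, 24 mm long in x, 12 mm higher than the axis
- rod_grip (a point): Middle of the black sleeve on the rod, 14 mm thick, 56 mm long, on the rod's axis 84 mm from the pivot. The rod is steel, 9 mm thick. Parked, it is 84 mm above the bench, 17 mm outside the chest's side wall and 18 mm above its rim, under the lid's flange: free from above only with the lid open
- rod_ball (a point): Centre of the 20 mm steel ball near the rod's free end, 158 mm from the pivot; a 7 mm pin stands out 13 mm beyond the ball's centre
- cup_center (a point): The cup to load: lidded specimen cup, 68 mm tall, 65 mm across its screw lid (the top 13 mm), 57 mm across the body, 60 g, standing upright on the bench. Point: its centre, 34 mm above its foot; z is the cup's up axis. Of the two cups it is the one on the bench
- cup_inside_center (a point): A cup of the same kind already standing in the right half of the chest; point at its centre, 34 mm above its foot. Leave it alone
- dropper_bottle_center (a point): Brown dropper bottle, 41 mm across, 110 mm tall, standing on the bench; point at its centre, 55 mm above its foot. Leave it alone
- petri: Flat round culture dish, 59 mm across, 15 mm tall, on the bench; origin at the centre of its underside. Leave it alone
Not all that is in view belongs to the job. Leave any black look-alike of the part that bears cup_center alone.

How it is judged:
By the outcome, as a careful person would: the job done as asked, in the order asked, and still so for the second after the job is handed in, with the robot touching nothing.
It also fails if it takes over 67 s, if anything falls off the work surface, if the arm or the gripper's body presses on something with over 40 N, if the wrist force passes 120 N, or if a joint passes its speed limit or range.

### The arm

A 6-joint arm with a two-finger parallel gripper is mounted at the origin on a cart in front of the work surface, level with it; the furniture and walls round the work are solid. World frame = base frame: x ahead of the robot, y to its left, z up, the work surface at z = 0. Lengths are in mm, angles in rad, forces in N, time in s.
With the tool pointing down it reaches from about 275 to 1000 mm from the base axis. Payload 8.4 kg.
Tool frame: the origin (TCP) lies midway between the tips of the shut fingers; the grasp point (between the pads) lies 19 mm behind it; z points along the fingers, y is the line along which they close (so a half turn about z gives the same grasp; the last joint's range is limited). The gripper opens to 85 mm and grips with 20 to 120 N. Pads are 22 mm wide; open, the fingers measure 114 mm over their backs; the gripper's body (76 mm by 85 mm) begins 54 mm behind the grasp point. The pads swing forward as they close: fully open they stand 13 mm farther back than shut.
Start: joints at [-1.33, 0.353, 1.633, -0, 1.155, -0.002], TCP at [150.262, -606.671, 231.281] pointing down, gripper open.
Joint ranges: [-2.63, 2.63], [-0.92, 2.1], [0.06, 2.66], [-1.3, 4.44], [0, 2.69], [-3.02, 3.02]. Speed limits (rad/s): [2.22, 2.22, 2.79, 3.14, 3.14, 3.14].

### API

Orientations are given as [roll, pitch, yaw] about the fixed x, y, z axes, in that order (R = Rz(yaw) Ry(pitch) Rx(roll)).
In Python, from rig import r, imaging gives the robot as it stands. The module is installed in compiled form; this text tells all that it offers.
- The arm moves only by the tool arm_command, never from a script. Its argument "deltas" is a list of rows, each an object of numbers: "hand": the finger opening in mm, from 0 to 85.4; "tx", "ty", "tz": the shift along the tool's x, y, z in mm; "wx", "wy", "wz": the turn, a rotation vector about the tool's x, y, z in rad. A call has 1 to 8 rows; each row shifts and turns the commanded pose from where the row before left it, along the tool's axes as they then stand; what a row does not reach is not made up. A row lasts 1/8 s, in which the tool goes at most 62.5 mm and 10.7 degrees, less where a joint would pass 70% of its speed; a pose out of reach is approached as far as the arm can. A call with a gripper value outside its range is refused whole. The fingers move at their own pace and stop on an object; "squeeze" is the grip in N (left out, the last holds). Time passes only in rows, so rows that do not move let the fingers close. It gives the time, the measured TCP pose, the force, the opening and the grip force at its end, in the units of the state.
- r.sense(): the state, without advancing time (a new reading comes with each control period).
- imaging.grab_frame(name): name is "scene" or "top"; returns a dict with "image" (384x512x3 uint8, red, green, blue), "mtx" (3x3 intrinsics, pixels), "D" ([k1, k2, p1, p2, k3] as OpenCV has them; the pictures are not rectified), "world_to_cam" (4x4, takes a point from world to camera coordinates). Camera axes: x right, y up, looking along -z (the intrinsics and any distortion apply to the point x, -y, -z); pixel columns grow to the right and rows downward; lengths in mm; the calibration is good to about 2 mm. A picture is of the moment at which its call begins. There is no depth.
- r.sign_off(): hands the job in; it is judged then, once.
The state is a dict: "clock": time; "qpos": joint angles; "qvel": joint speeds; "joint_efforts": joint torques, N m; "eef_pos": TCP position; "tcp_rot": TCP orientation; "contact_force": force on the tool from outside, world axes, zero at the start; "wrist_torque": the same for the moment, N m; "opening": opening from 0.0 (shut) to 1.0 (fully open); "grasp_force": force on a finger pad.
Only numpy, scipy, OpenCV 4.12 (cv2) and the standard library are available. Lean on these libraries where they do the work, as an engineer would, in place of code of your own. Each camera call takes 0.05 s, during which the arm holds its last target. There are 200 camera calls.

## Working session

There is one attempt and no reset: what is moved stays moved. The work goes in short steps, Python scripts to look and compute and a tool call to move; the robot and the scene stay as the last step left them, time stands still between calls to the robot, and variables do not carry over. Pictures are saved under pics/ and viewed, at most 10 in all, crops included, and the job is handed in when it is done.

Besides the shell and the picture viewer there is one more tool, called after ">>>" by a JSON object that holds its "name" and its "arguments", one argument or row to a line. arm_command: Moves the arm, as the interface text tells. Its arguments: {"type":"object","properties":{"deltas":{"type":"array"},"squeeze":{"type":"number"}},"required":["deltas"]}

```bash
mkdir -p pics
python3 - <<'E'
from rig import r, imaging
import cv2
for n in ("scene","top"):
    f=imaging.grab_frame(n)
    cv2.imwrite(f"pics/{n}0.png",cv2.resize(f["image"][:,:,::-1],(800,600),interpolation=cv2.INTER_CUBIC))
    print(n,f["mtx"].tolist(),f["D"],f["world_to_cam"].tolist())
print(r.sense())
E
```

```text
scene [[460.83816265419875, 0.0, 260.5610891656226], [0.0, 460.83816265419875, 195.85631651396014], [0.0, 0.0, 1.0]] [-0.05692297  0.          0.          0.          0.        ] [[-0.7380322705789483, -0.6745891310844766, -0.015423093294574725, 456.26702615815555], [0.4694243350405693, -0.5297232434325675, 0.7064234417394432, -271.9030264630432], [-0.4847155467444814, 0.5141233213830823, 0.7076214024139085, -982.2031048693154], [0.0, 0.0, 0.0, 1.0]]
top [[484.6832377929718, 0.0, 248.34681639729564], [0.0, 484.6832377929718, 187.67265725260526], [0.0, 0.0, 1.0]] [-0.02995365  0.          0.          0.          0.        ] [[-0.001393041808150915, -0.9999989860435031, 0.00029554438956297125, 117.07270487155625], [0.994825468237927, -0.0013558106035642292, 0.10158961326236246, -555.7039211932683], [-0.10158910955269689, 0.00043553366428045117, 0.9948263482290349, -1207.096556859531], [0.0, 0.0, 0.0, 1.0]]
{'clock': 0.1, 'qpos': array([-1.33040911e+00,  3.53599149e-01,  1.63405044e+00, -1.83273207e-05,
        1.15526606e+00, -2.38287024e-03]), 'qvel': array([-0.00112321, -0.00249128, -0.00424756,  0.00100238, -0.00112096,
       -0.00029746]), 'joint_efforts': array([-3.71647311e-04, -6.06354189e+01, -3.42820323e+01, -2.45481817e-05,
        3.91191454e-03, -1.58224572e-05]), 'eef_pos': array([ 150.14392855, -606.23817297,  230.62812062]), 'tcp_rot': array([-3.14026962e+00,  1.36053409e-05,  2.42777510e-01]), 'contact_force': array([-0.01092578,  0.08138398,  0.61740349]), 'wrist_torque': array([-0.02662415, -0.03468006,  0.01433768]), 'grasp_force': 0.0, 'opening': 1.0011895595349574}
```

View pics/scene0.png

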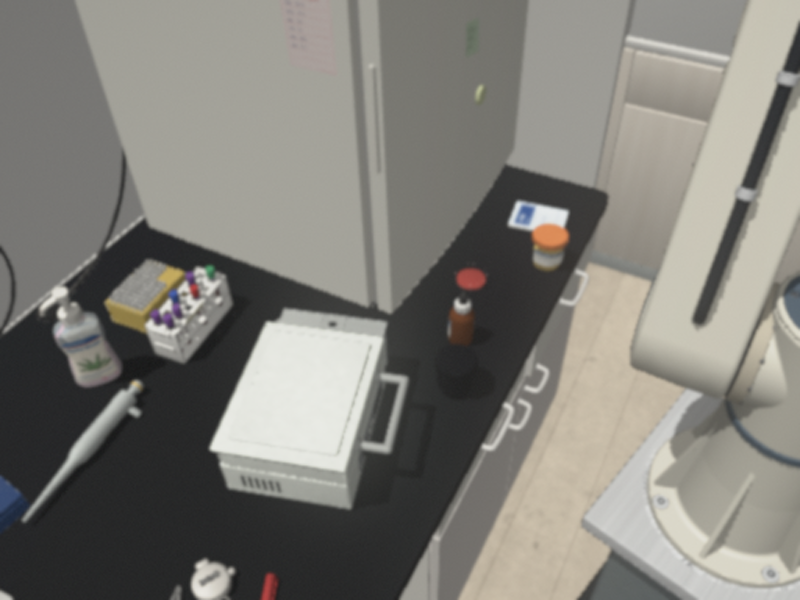

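View pics/top0.png

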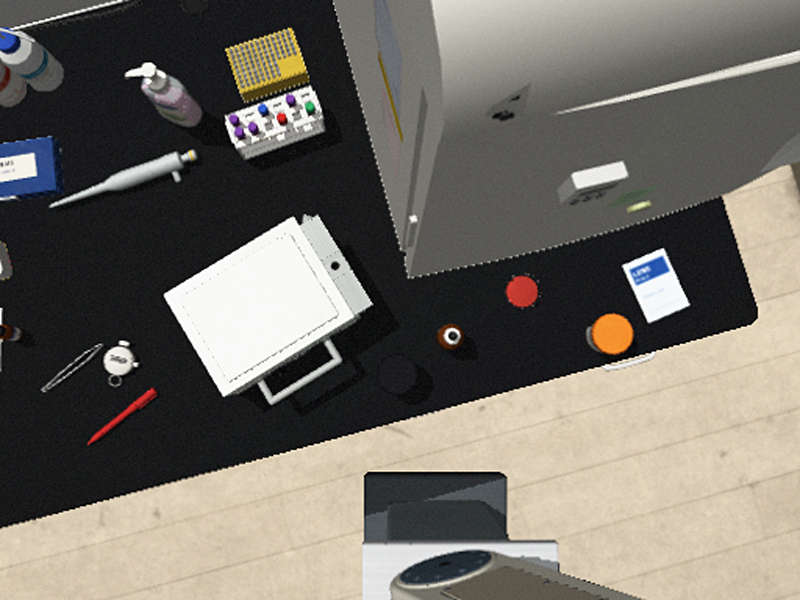

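Candidates for the cup (top view): orange-lidded cup (612,335); black look-alike (400,375), to be left alone; the red petri dish (522,290) and brown bottle (452,335) are not cups. I choose the orange one. The chest is at (268,305), its handle at (305,380) and the flange hole at (336,266).

```bash
cat > h.py <<'E'
from rig import r, imaging
import cv2, numpy as np
from scipy.spatial.transform import Rotation as R
def ray(f,uv):
    p=cv2.undistortPoints(np.array(uv,float).reshape(-1,1,2),f["mtx"],f["D"]).reshape(-1,2)
    W=f["world_to_cam"]; d=np.c_[p[:,0],-p[:,1],-np.ones(len(p))]@W[:3,:3]
    return -W[:3,:3].T@W[:3,3], d
def onz(f,uv,z):
    c,d=ray(f,uv); return c+d*((z-c[2])/d[:,2])[:,None]
def proj(f,P):
    W=f["world_to_cam"]; q=np.atleast_2d(P)@W[:3,:3].T+W[:3,3]; q=q*[1,-1,-1]
    return cv2.projectPoints(q.reshape(-1,1,3),np.zeros(3),np.zeros(3),f["mtx"],f["D"])[0].reshape(-1,2)
def blob(img,lo,hi,box=None):
    m=cv2.inRange(cv2.cvtColor(img,cv2.COLOR_RGB2HSV),np.array(lo),np.array(hi))
    if box: k=np.zeros_like(m);k[box[1]:box[3],box[0]:box[2]]=255;m&=k
    c=max(cv2.findContours(m,0,1)[0],key=cv2.contourArea); return c,m
E
python3 - <<'E'
from h import *
np.set_printoptions(precision=1,suppress=True)
t=imaging.grab_frame("top");s=imaging.grab_frame("scene")
for f,n in((t,"t"),(s,"s")):
    c,m=blob(f["image"],(5,120,90),(22,255,255),(330,0,512,384) if n=="t" else None)
    (x,y),rad=cv2.minEnclosingCircle(c);print(n,"orange",x,y,rad,onz(f,[(x,y)],68))
c,m=blob(t["image"],(170,120,60),(180,255,255),(310,160,370,210));(x,y),rad=cv2.minEnclosingCircle(c);print("petri",onz(t,[(x,y)],15),rad)
g=cv2.cvtColor(t["image"],cv2.COLOR_RGB2GRAY)
k=g[162:178,206:224];print(k)
# handle + lid
m=(g>110).astype(np.uint8);m[:, :100]=0;m[:130]=0;m[265:]=0;m[:,242:]=0
c=max(cv2.findContours(m,0,1)[0],key=cv2.contourArea)
print(cv2.approxPolyDP(c,3,True).reshape(-1,2).tolist())
cr=cv2.resize(t["image"][130:270,95:245],(750,700)) 
a=cv2.resize(t["image"][130:270,95:255],(480,420),interpolation=cv2.INTER_CUBIC);b=cv2.resize(t["image"][170:240,360:430],(320,320),interpolation=cv2.INTER_CUBIC)
o=np.zeros((420,800,3),np.uint8);o[:,:480]=a;o[:320,480:]=b
cv2.imwrite("pics/crop1.png",o[:,:,::-1])
E
```

```text
t orange 391.5 213.0 13.647443771362305 [[ 488.7 -235.8   68. ]]
s orange 351.60870361328125 151.0 11.779812812805176 [[ 483.  -231.8   68. ]]
petri [[ 576.8 -125.7   15. ]] 9.999999747378752e-05
[[212 211 211 211 213 218 200 208 198 204 204 209 191  34   7  10  11  10]
 [209 206 208 208 208 157 204 204 202 203 203 208 201  85   0  10  16  21]
 [213 213 218 165 208 194 204 202 201 203 201 207 212 202  89   7   9  10]
 [225 212 213 201 203 201 206 206 204 203 212 214 214 216 198   0  11  12]
 [160 209 208 201 202 207 207 214 215 225 219 211 207 210 202  82   4  15]
 [196 207 202 198 206 202 188 133 109 135 203 215 207 207 209 194  83   8]
 [192 203 203 204 209 206 105  32  26  31  98 204 209 206 204 213 191   2]
 [229 178 208 208 214 193  32   1   9   1  30 130 212 200 202 214 207  82]
 [248 193 213 215 211 171   5  11  10  20  35 153 209 208 213 204 208 198]
 [249 240 179 210 209 198  39   0  14  17  61 207 212 209 204 206 211 207]
 [249 249 232 208 209 209 183 102  30 104 193 213 207 205 207 207 210 208]
 [247 249 246 192 212 209 209 202 199 204 215 205 204 207 209 210 210 204]
 [248 249 249 230 160 201 209 212 208 209 204 211 209 208 208 189 207 209]
 [249 249 250 248 192 207 208 204 205 206 208 213 207 176 177 198 207 206]
 [249 249 249 250 244 184 205 205 208 211 211 210 192 209 197 205 203 206]
 [249 249 249 250 250 230 206 210 212 204 158 227 204 208 202 207 202 206]]
[[203, 137], [195, 137], [192, 144], [183, 140], [105, 188], [142, 253], [238, 194]]
```

View pics/crop1.png

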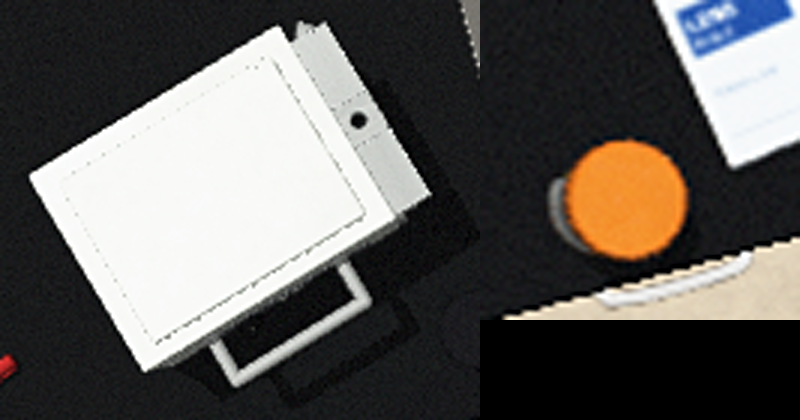

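Run:
```python
from h import *
np.set_printoptions(precision=2,suppress=True)
t=imaging.grab_frame("top")
H=onz(t,[(173.9,257),(217,229.3)],82);hc=H.mean(0);d=H[0]-H[1];print("handle",H,hc,"len",np.linalg.norm(d),"yaw",np.degrees(np.arctan2(d[1],d[0]))-90)
ho=onz(t,[(214.4,170.5)],104)[0];v=ho-hc;print("hole",ho,np.hypot(*v[:2]),np.hypot(125,132),"yaw",np.degrees(np.arctan2(v[1],v[0])-np.arctan2(-132,125)))
e=onz(t,[(105,188),(143,253.5),(188.5,139)],85)
a=e[0]-e[1];b=e[0]-e[2];print("edges",np.degrees(np.arctan2(a[1],a[0])),np.degrees(np.arctan2(b[1],b[0]))-90,np.linalg.norm(a),np.linalg.norm(b))
for y in (29,30,31,32,33):
    M=R.from_euler('z',y,degrees=True).as_matrix()
    print(y,hc-M@[-132,0,0],ho-M@[-7,-132,20])
```

```text
handle [[383.   295.64  82.  ]
 [449.35 192.24  82.  ]] [416.17 243.94  82.  ] len 122.85431019062139 yaw 32.6866500179119
hole [589.69 197.78 104.  ] 179.5489489764765 181.79383927955314 yaw 31.665474682476205
edges 31.249603267448457 30.826287492335453 185.16507865265768 235.72736693411758
29 [531.62 307.93  82.  ] [531.82 316.63  84.  ]
30 [530.49 309.94  82.  ] [529.75 315.6   84.  ]
31 [529.32 311.92  82.  ] [527.7  314.54  84.  ]
32 [528.11 313.89  82.  ] [525.67 313.44  84.  ]
33 [526.88 315.83  82.  ] [523.67 312.3   84.  ]
```

Crop shows the orange cup (crop 627,200) is the right one; handle bar runs (237,385)–(370,298), flange hole (358,120). Chest ≈ (528,313), yaw 31.3°.

```bash
cat >> h.py <<'E'
YAW=np.radians(31.3); C0=np.array([528.,313,0]); RZ=R.from_euler('z',YAW).as_matrix()
def Cw(x,y,z): return C0+RZ@np.array([x,y,z],float)
def ori(a,yaw=YAW): return R.from_euler('xyz',[np.pi,-a,yaw])
def at(x,y,z,a,beyond): # TCP so that chest point lies 'beyond' mm behind tip on tool axis
    return Cw(x+beyond*np.sin(a),y,z-beyond*np.cos(a))
def lidpt(th,lx,lz): return 88+lx*np.cos(th)+lz*np.sin(th), 70-lx*np.sin(th)+lz*np.cos(th)
def hook(th,a,off,beyond=25):
    x,z=lidpt(th,-220,12); return at(x-off*np.cos(a),0,z-off*np.sin(a),a,beyond)
def plan(wps,start=None,pr=True):
    """wps: (pos, Rotation, mm/row, hand or None)"""
    s=r.sense(); p=s["eef_pos"].copy(); q=R.from_euler('xyz',s["tcp_rot"])
    if start: p,q=start
    rows=[]
    for P,Q,v,h in wps:
        rv=(q.inv()*Q).as_rotvec(); n=max(1,int(np.ceil(max(np.linalg.norm(P-p)/v,np.linalg.norm(rv)/.17))))
        p0,q0=p.copy(),q
        for i in range(1,n+1):
            tp=p0+(P-p0)*i/n; tq=q0*R.from_rotvec(rv*i/n)
            d=np.round(q.inv().apply(tp-p)); w=np.round((q.inv()*tq).as_rotvec(),2)
            row={k:(int(x) if k[0]=='t' else float(x)) for k,x in zip(("tx","ty","tz","wx","wy","wz"),[*d,*w]) if x}
            if h is not None: row["hand"]=h
            rows.append(row); p=p+q.apply(d); q=q*R.from_rotvec(w)
    if pr:
        import json
        for i in range(0,len(rows),8): print(json.dumps(rows[i:i+8],separators=(',',':')))
    return p,q
E
python3 - <<'E'
from h import *
t=imaging.grab_frame("top");s=imaging.grab_frame("scene");np.set_printoptions(precision=0,suppress=True)
print("incub",onz(s,np.array([(395,310),(148,225)])*.64,0), "bottle",onz(t,np.array([(452,335)])*.64,105),"black",onz(t,np.array([(400,375)])*.64,68))
o=ori(.8)
print([Cw(-132,0,82),Cw(4,-132,84)],hook(0,.8,25))
plan([(np.array([300,-250,260.]),ori(.3),55,0),(np.array([310,100,230.]),ori(.8),55,0),(hook(0,.8,55,-20),o,50,0),(hook(0,.8,40,25),o,30,0)])
E
```

```text
incub [[ 610.   40.    0.]
 [1147.  195.    0.]] bottle [[484.  19. 105.]] black [[423.  98.  68.]]
[array([415., 244.,  82.]), array([600., 202.,  84.])] [416. 245.  47.]
[{"tx":29,"ty":-39,"tz":-4,"wx":0.01,"wy":0.04,"wz":-0.04,"hand":0},{"tx":30,"ty":-37,"tz":-2,"wy":0.03,"wz":-0.04,"hand":0},{"tx":32,"ty":-37,"tz":-1,"wx":0.01,"wy":0.04,"wz":-0.03,"hand":0},{"tx":34,"ty":-35,"tz":1,"wy":0.04,"wz":-0.04,"hand":0},{"tx":34,"ty":-34,"tz":2,"wx":0.01,"wy":0.04,"wz":-0.04,"hand":0},{"tx":36,"ty":-33,"tz":3,"wy":0.03,"wz":-0.04,"hand":0},{"tx":37,"ty":-31,"tz":5,"wx":0.01,"wy":0.04,"wz":-0.03,"hand":0},{"tx":37,"ty":-30,"tz":7,"wx":0.01,"wy":0.04,"wz":-0.04,"hand":0}]
[{"tx":25,"ty":-42,"tz":12,"wy":0.07,"hand":0},{"tx":23,"ty":-42,"tz":14,"wy":0.07,"hand":0},{"tx":23,"ty":-42,"tz":16,"wy":0.07,"hand":0},{"tx":22,"ty":-42,"tz":17,"wy":0.07,"hand":0},{"tx":20,"ty":-42,"tz":19,"wy":0.08,"hand":0},{"tx":18,"ty":-42,"tz":20,"wy":0.07,"hand":0},{"tx":18,"ty":-42,"tz":22,"wy":0.07,"hand":0},{"tx":-9,"ty":-13,"tz":40,"hand":0}]
[{"tx":-10,"ty":-14,"tz":40,"hand":0},{"tx":-9,"ty":-13,"tz":41,"hand":0},{"tx":-10,"ty":-14,"tz":40,"hand":0},{"tx":-9,"ty":-13,"tz":40,"hand":0},{"tx":7,"tz":23,"hand":0},{"tx":8,"tz":22,"hand":0}]
```

>>> {"name": "arm_command", "arguments": {
  "deltas": [
    {"tx": 29,"ty": -39,"tz": -4,"wx": 0.01,"wy": 0.04,"wz": -0.04,"hand": 0},
    {"tx": 30,"ty": -37,"tz": -2,"wy": 0.03,"wz": -0.04,"hand": 0},
    {"tx": 32,"ty": -37,"tz": -1,"wx": 0.01,"wy": 0.04,"wz": -0.03,"hand": 0},
    {"tx": 34,"ty": -35,"tz": 1,"wy": 0.04,"wz": -0.04,"hand": 0},
    {"tx": 34,"ty": -34,"tz": 2,"wx": 0.01,"wy": 0.04,"wz": -0.04,"hand": 0},
    {"tx": 36,"ty": -33,"tz": 3,"wy": 0.03,"wz": -0.04,"hand": 0},
    {"tx": 37,"ty": -31,"tz": 5,"wx": 0.01,"wy": 0.04,"wz": -0.03,"hand": 0},
    {"tx": 37,"ty": -30,"tz": 7,"wx": 0.01,"wy": 0.04,"wz": -0.04,"hand": 0}
  ]
}}

```text
schema error: expected keys hand, tx, ty, tz, wx, wy, wz
```

>>> {"name": "arm_command", "arguments": {
  "deltas": [
    {"tx": 25,"ty": -42,"tz": 12,"wy": 0.07,"hand": 0},
    {"tx": 23,"ty": -42,"tz": 14,"wy": 0.07,"hand": 0},
    {"tx": 23,"ty": -42,"tz": 16,"wy": 0.07,"hand": 0},
    {"tx": 22,"ty": -42,"tz": 17,"wy": 0.07,"hand": 0},
    {"tx": 20,"ty": -42,"tz": 19,"wy": 0.08,"hand": 0},
    {"tx": 18,"ty": -42,"tz": 20,"wy": 0.07,"hand": 0},
    {"tx": 18,"ty": -42,"tz": 22,"wy": 0.07,"hand": 0}
  ]
}}

```text
schema error: expected keys hand, tx, ty, tz, wx, wy, wz
```

Run:
```python
from h import *
s=r.sense();print(s["clock"],s["eef_pos"],s["tcp_rot"],s["qpos"],s["opening"])
e=(hook(0,.8,40,25),ori(.8))
plan([(hook(0,.8,55,-20),ori(.8),50,0),(*e,30,0)])
```

```text
0.35 [ 150.22083435 -606.58985149  231.11001075] [-3.14131093e+00  1.90437754e-05  2.42773290e-01] [-1.33042194e+00  3.53164466e-01  1.63355909e+00 -2.15548120e-05
  1.15515078e+00 -2.39019506e-03] 1.001718343549979
[{"tx":23,"ty":-41,"tz":10,"wx":0.01,"wy":0.04,"wz":-0.02,"hand":0},{"tx":23,"ty":-41,"tz":11,"wy":0.05,"wz":-0.01,"hand":0},{"tx":23,"ty":-41,"tz":12,"wx":0.01,"wy":0.04,"wz":-0.02,"hand":0},{"tx":24,"ty":-40,"tz":14,"wx":0.01,"wy":0.05,"wz":-0.01,"hand":0},{"tx":23,"ty":-40,"tz":15,"wy":0.04,"wz":-0.02,"hand":0},{"tx":23,"ty":-39,"tz":16,"wx":0.01,"wy":0.04,"wz":-0.02,"hand":0},{"tx":23,"ty":-39,"tz":17,"wx":0.01,"wy":0.05,"wz":-0.01,"hand":0},{"tx":23,"ty":-38,"tz":19,"wy":0.04,"wz":-0.02,"hand":0}]
[{"tx":23,"ty":-38,"tz":20,"wx":0.01,"wy":0.05,"wz":-0.01,"hand":0},{"tx":22,"ty":-37,"tz":21,"wx":0.01,"wy":0.04,"wz":-0.02,"hand":0},{"tx":22,"ty":-37,"tz":23,"wy":0.05,"wz":-0.02,"hand":0},{"tx":22,"ty":-36,"tz":23,"wx":0.01,"wy":0.04,"wz":-0.01,"hand":0},{"tx":21,"ty":-36,"tz":25,"wx":0.01,"wy":0.04,"wz":-0.02,"hand":0},{"tx":20,"ty":-35,"tz":26,"wy":0.05,"wz":-0.01,"hand":0},{"tx":20,"ty":-35,"tz":27,"wx":0.01,"wy":0.04,"wz":-0.02,"hand":0},{"tx":19,"ty":-34,"tz":28,"wx":0.01,"wy":0.05,"wz":-0.02,"hand":0}]
[{"tx":19,"ty":-33,"tz":30,"wy":0.04,"wz":-0.01,"hand":0},{"tx":18,"ty":-34,"tz":30,"wx":0.01,"wy":0.04,"wz":-0.02,"hand":0},{"tx":7,"tz":22,"hand":0},{"tx":8,"tz":23,"hand":0}]
```

>>> {"name": "arm_command", "arguments": {
  "deltas": [
    {"hand": 0,"tx": 29,"ty": -39,"tz": -4,"wx": 0.01,"wy": 0.04,"wz": -0.04},
    {"hand": 0,"tx": 30,"ty": -37,"tz": -2,"wx": 0,"wy": 0.03,"wz": -0.04},
    {"hand": 0,"tx": 32,"ty": -37,"tz": -1,"wx": 0.01,"wy": 0.04,"wz": -0.03},
    {"hand": 0,"tx": 34,"ty": -35,"tz": 1,"wx": 0,"wy": 0.04,"wz": -0.04},
    {"hand": 0,"tx": 34,"ty": -34,"tz": 2,"wx": 0.01,"wy": 0.04,"wz": -0.04},
    {"hand": 0,"tx": 36,"ty": -33,"tz": 3,"wx": 0,"wy": 0.03,"wz": -0.04},
    {"hand": 0,"tx": 37,"ty": -31,"tz": 5,"wx": 0.01,"wy": 0.04,"wz": -0.03},
    {"hand": 0,"tx": 37,"ty": -30,"tz": 7,"wx": 0.01,"wy": 0.04,"wz": -0.04}
  ]
}}

```text
clock: 1.35
eef_pos: [300.4, -248.6, 260.1]
tcp_rot: [-3.137, -0.304, 0.546]
contact_force: [-0.2, -0.4, -0.3]
opening: -0.003
grasp_force: 0.0
```

>>> {"name": "arm_command", "arguments": {
  "deltas": [
    {"hand": 0,"tx": 25,"ty": -42,"tz": 12,"wx": 0,"wy": 0.07,"wz": 0},
    {"hand": 0,"tx": 23,"ty": -42,"tz": 14,"wx": 0,"wy": 0.07,"wz": 0},
    {"hand": 0,"tx": 23,"ty": -42,"tz": 16,"wx": 0,"wy": 0.07,"wz": 0},
    {"hand": 0,"tx": 22,"ty": -42,"tz": 17,"wx": 0,"wy": 0.07,"wz": 0},
    {"hand": 0,"tx": 20,"ty": -42,"tz": 19,"wx": 0,"wy": 0.08,"wz": 0},
    {"hand": 0,"tx": 18,"ty": -42,"tz": 20,"wx": 0,"wy": 0.07,"wz": 0},
    {"hand": 0,"tx": 18,"ty": -42,"tz": 22,"wx": 0,"wy": 0.07,"wz": 0}
  ]
}}

```text
clock: 2.22
eef_pos: [311.5, 86.7, 232.4]
tcp_rot: [-3.139, -0.783, 0.544]
contact_force: [0.8, 1.2, 0.4]
opening: -0.006
grasp_force: 0.0
```

```bash
sed -i 's/ for k,x in zip(\(.*\)) if x}/ for k,x in zip(\1)}/; s/if h is not None: row\["hand"\]=h/row={"hand":h,**row}/' h.py
python3 - <<'E'
from h import *
s=r.sense();print(s["clock"],s["eef_pos"],s["tcp_rot"],s["qpos"],s["opening"])
plan([(hook(0,.8,55,-20),ori(.8),50,0),(hook(0,.8,40,25),ori(.8),30,0)])
E
```

```text
2.225 [311.53760415  86.67561098 232.40184988] [-3.13917925 -0.78269888  0.54397864] [-0.36934041 -0.49650282  2.64285791  0.99760787  0.72899943 -0.03056329] -0.0060494149816564
[{"hand":0,"tx":-8,"ty":-16,"tz":42,"wx":-0.0,"wy":0.0,"wz":-0.0},{"hand":0,"tx":-8,"ty":-16,"tz":41,"wx":-0.0,"wy":0.01,"wz":-0.0},{"hand":0,"tx":-9,"ty":-16,"tz":42,"wx":-0.0,"wy":0.0,"wz":-0.0},{"hand":0,"tx":-8,"ty":-17,"tz":41,"wx":-0.0,"wy":0.0,"wz":-0.0},{"hand":0,"tx":-9,"ty":-16,"tz":42,"wx":-0.0,"wy":0.01,"wz":-0.0},{"hand":0,"tx":8,"ty":0,"tz":22,"wx":-0.0,"wy":-0.0,"wz":-0.0},{"hand":0,"tx":7,"ty":0,"tz":23,"wx":-0.0,"wy":-0.0,"wz":-0.0}]
```

>>> {"name": "arm_command", "arguments": {
  "deltas": [
    {"hand": 0,"tx": -8,"ty": -16,"tz": 42,"wx": 0,"wy": 0,"wz": 0},
    {"hand": 0,"tx": -8,"ty": -16,"tz": 41,"wx": 0,"wy": 0.01,"wz": 0},
    {"hand": 0,"tx": -9,"ty": -16,"tz": 42,"wx": 0,"wy": 0,"wz": 0},
    {"hand": 0,"tx": -8,"ty": -17,"tz": 41,"wx": 0,"wy": 0,"wz": 0},
    {"hand": 0,"tx": -9,"ty": -16,"tz": 42,"wx": 0,"wy": 0.01,"wz": 0},
    {"hand": 0,"tx": 8,"ty": 0,"tz": 22,"wx": 0,"wy": 0,"wz": 0},
    {"hand": 0,"tx": 7,"ty": 0,"tz": 23,"wx": 0,"wy": 0,"wz": 0}
  ]
}}

```text
clock: 3.1
eef_pos: [413.7, 205.1, 148.8]
tcp_rot: [-3.078, -0.824, 0.537]
contact_force: [0.5, 0.0, 1.5]
opening: 0.0
grasp_force: 0.0
```

Run:
```python
from h import *
s=r.sense();print(s["clock"],s["eef_pos"],s["tcp_rot"],s["qpos"],s["contact_force"])
f=imaging.grab_frame("scene");cv2.imwrite("pics/hook.png",cv2.resize(f["image"][170:384,100:360][:,:,::-1],(780,642))[:600])
# lift: angle steps
W=[(hook(0,.8,19),ori(.8),12,0)]
for i,th in enumerate(np.linspace(0,1.2,25)[1:]): W.append((hook(th,.8-.25*th/1.2,19),ori(.8-.25*th/1.2),60,0))
plan(W)
```

```text
3.1 [413.70019435 205.1368876  148.75990209] [-3.07801861 -0.82356946  0.53677876] [ 0.26408469  0.12795133  2.60095966  2.51668738  0.45740286 -1.1870215 ] [0.50534809 0.00351761 1.49377228]
[{"hand":0,"tx":-6,"ty":-3,"tz":10,"wx":-0.01,"wy":-0.0,"wz":-0.0},{"hand":0,"tx":-6,"ty":-3,"tz":9,"wx":-0.0,"wy":-0.01,"wz":-0.0},{"hand":0,"tx":-6,"ty":-4,"tz":10,"wx":-0.01,"wy":0.0,"wz":-0.0},{"hand":0,"tx":-7,"ty":-3,"tz":9,"wx":-0.01,"wy":-0.0,"wz":-0.0},{"hand":0,"tx":-6,"ty":-3,"tz":10,"wx":-0.0,"wy":-0.0,"wz":-0.0},{"hand":0,"tx":-6,"ty":-4,"tz":9,"wx":-0.01,"wy":-0.01,"wz":-0.0},{"hand":0,"tx":-6,"ty":-3,"tz":9,"wx":-0.0,"wy":0.0,"wz":-0.0},{"hand":0,"tx":-6,"ty":-4,"tz":10,"wx":-0.01,"wy":-0.0,"wz":-0.0}]
[{"hand":0,"tx":-6,"ty":-3,"tz":9,"wx":-0.01,"wy":-0.0,"wz":-0.01},{"hand":0,"tx":8,"ty":0,"tz":-7,"wx":0.0,"wy":-0.02,"wz":0.0},{"hand":0,"tx":9,"ty":0,"tz":-7,"wx":0.0,"wy":-0.01,"wz":0.0},{"hand":0,"tx":9,"ty":0,"tz":-6,"wx":0.0,"wy":-0.01,"wz":0.0},{"hand":0,"tx":9,"ty":0,"tz":-6,"wx":0.0,"wy":-0.01,"wz":0.0},{"hand":0,"tx":9,"ty":0,"tz":-6,"wx":0.0,"wy":-0.01,"wz":0.0},{"hand":
[... 487 characters left out ...]
"wz":0.0},{"hand":0,"tx":11,"ty":1,"tz":-3,"wx":0.0,"wy":-0.01,"wz":0.0},{"hand":0,"tx":10,"ty":0,"tz":-1,"wx":0.0,"wy":-0.01,"wz":0.0}]
[{"hand":0,"tx":11,"ty":0,"tz":-2,"wx":0.0,"wy":-0.01,"wz":0.0},{"hand":0,"tx":11,"ty":0,"tz":0,"wx":0.0,"wy":-0.01,"wz":0.0},{"hand":0,"tx":10,"ty":0,"tz":-1,"wx":0.0,"wy":-0.01,"wz":0.0},{"hand":0,"tx":11,"ty":0,"tz":0,"wx":0.0,"wy":-0.01,"wz":0.0},{"hand":0,"tx":11,"ty":0,"tz":1,"wx":0.0,"wy":-0.01,"wz":0.0},{"hand":0,"tx":11,"ty":0,"tz":1,"wx":0.0,"wy":-0.01,"wz":0.0},{"hand":0,"tx":10,"ty":0,"tz":1,"wx":0.0,"wy":-0.01,"wz":0.0},{"hand":0,"tx":11,"ty":0,"tz":2,"wx":0.0,"wy":-0.01,"wz":0.0}]
[{"hand":0,"tx":10,"ty":0,"tz":2,"wx":0.0,"wy":-0.01,"wz":0.0}]
```

View pics/hook.png

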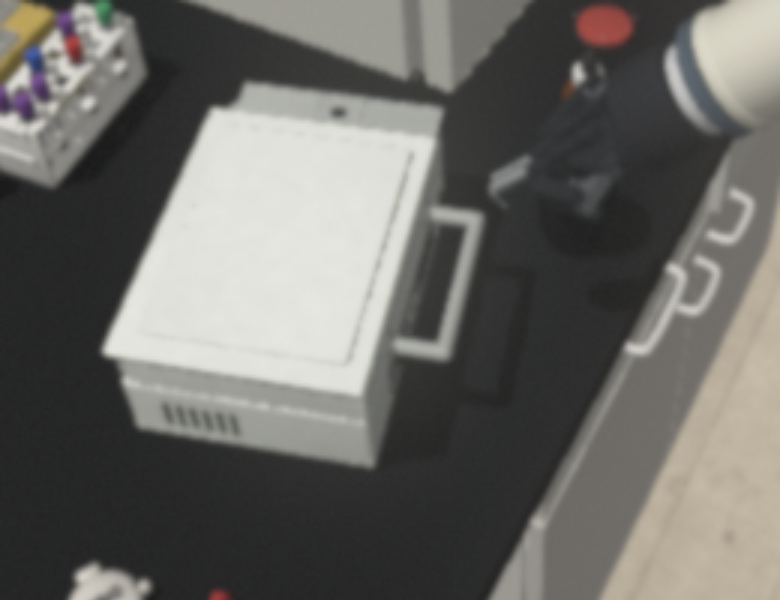

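The picture shows the shut fingers at (495,190), short of the handle (465,280): the wrist is flipping (lean 0.8 too close in). I'll fit the arm's kinematics from the three readings so I can choose a lean without flips.

```bash
cat > kin.py <<'E'
from h import *
from scipy.optimize import least_squares
S=[([-1.33042194,3.53164466e-01,1.63355909,0,1.15515078,-.00239],[150.22,-606.59,231.11],[-3.1413,0,.24277]),
([-0.36934041,-0.49650282,2.64285791,0.99760787,0.72899943,-0.03056329],[311.5376,86.6756,232.4018],[-3.13917925,-0.78269888,0.54397864]),
([0.26408469,0.12795133,2.60095966,2.51668738,0.45740286,-1.1870215],[413.700,205.137,148.760],[-3.07801861,-0.82356946,0.53677876])]
def fk(q,P):
    a1,d1,L2,L3,a3,d6,c=P; z=lambda a:R.from_euler('z',a); y=lambda a:R.from_euler('y',a)
    A=z(q[0]);B=A*y(q[1]);F=A*y(q[1]+q[2]);T=F*z(q[3])*y(q[4])*z(q[5]+c)
    return A.apply([a1,0,d1])+B.apply([0,0,L2])+F.apply([a3,0,L3])+T.apply([0,0,d6]),T
def res(P):
    o=[]
    for q,p,e in S:
        x,T=fk(q,P); o+=list(x-p)+list(300*(T.inv()*R.from_euler('xyz',e)).as_rotvec())
    return np.array(o+list((P[:6]-[50,300,400,450,0,250])*1e-3))
PAR=least_squares(res,[50,300,400,450,0,250,-np.pi/2],x_scale=[100]*6+[1]).x
LO=np.array([-2.63,-.92,.06,-1.3,0,-3.02])+.03;HI=np.array([2.63,2.1,2.66,4.44,2.69,3.02])-.03
def ik(p,T,q0):
    f=lambda q:np.r_[fk(q,PAR)[0]-p,300*(fk(q,PAR)[1].inv()*T).as_rotvec(),1e-3*(q-q0)]
    s=least_squares(f,np.clip(q0,LO+1e-3,HI-1e-3),bounds=(LO,HI)); return s.x,np.linalg.norm(s.fun[:6])
E
python3 - <<'E'
from kin import *
np.set_printoptions(precision=2,suppress=True)
print(PAR,res(PAR)[:18])
for nm,f in (("hook0",lambda a:hook(0,a,19)),("hook.6",lambda a:hook(.6,a,19)),("hook1.25",lambda a:hook(1.25,a,19)),("rod0",lambda a:at(4,-132,84,a,13)),("rod.52",lambda a:at(-7,-132,126,a,13)),("cup",lambda a:np.array([487,-235,52.])),("place",lambda a:at(-25,48,75,a,15))):
  for a in (.1,.3,.5,.7,.9):
    o=[]
    for q0 in ([.3,.3,1.8,0,1,-1.5],[.3,.3,1.8,np.pi,.5,1.5],[.3,.3,1.8,np.pi,.5,-1.5]):
        q,e=ik(f(a),ori(a),np.array(q0)); o.append((q if e<1 else e))
    print(nm,a,*o)
E
```

```text
[ -2.52 297.69 569.37 497.04  59.48 345.81  -1.57] [  -1.44   -0.39   -0.23    0.      0.01  942.48    0.07    0.23    0.29
   -0.     -0.   -942.48    0.17   -0.68   -0.06    0.     -0.   -942.48]
hook0 0.1 [ 0.53  0.34  2.17  0.    0.53 -1.59] 89.10428938587381 89.93432528967719
hook0 0.3 [ 0.53  0.3   2.31  0.02  0.23 -1.61] 36.836983707362144 37.97876753277412
hook0 0.5 17.224266810446377 [0.52 0.32 2.43 3.05 0.11 1.64] [0.52 0.32 2.43 3.05 0.11 1.64]
hook0 0.7 68.41231408810879 [0.52 0.43 2.54 3.11 0.53 1.58] [0.52 0.43 2.54 3.11 0.53 1.58]
hook0 0.9 119.48340128830012 [0.51 0.65 2.62 3.11 1.03 1.57] [0.51 0.65 2.62 3.11 1.03 1.57]
hook.6 0.1 [ 0.53  0.19  2.    0.    0.86 -1.59] 153.53971463735704 154.3303701044015
hook.6 0.3 [ 0.53  0.12  2.13  0.01  0.59 -1.59] 100.53109970946208 101.40547950078904
hook.6 0.5 [ 0.53  0.08  2.26  0.03  0.3  -1.62] 47.92639644747579 49.0363517833022
hook.6 0.7 6.28185718691064 [0.52 0.08 2.39 2.75 0.04 1.95] [0.52 0.08 2.39 2.75 0.04 1.95]
hook.6 0.9 57.60539897885196 [0.52 0.17 2.51 3.09 0.43 1.6 ] [0.52 0.17 2.51 3.09 0.43 1.6 ]
hook1.25 0.1 
[... 1502 characters left out ...]
 0.9   0.63  2.65] [-0.75  0.47  2.11  0.9   0.63  2.65]
cup 0.7 122.94635122808789 [-0.87  0.54  2.14  1.19  0.76  2.28] [-0.87  0.54  2.14  1.19  0.76  2.28]
cup 0.9 174.54829522388084 [-0.97  0.64  2.15  1.35  0.93  2.02] [-0.97  0.64  2.15  1.35  0.93  2.02]
place 0.1 [ 0.62  0.47  1.91 -0.01  0.66 -1.49] 116.07759481671533 116.0775948185732
place 0.3 [ 0.63  0.42  2.05 -0.07  0.37 -1.43] 62.586340620467325 62.586340620628214
place 0.5 [ 0.64  0.41  2.18 -0.73  0.07 -0.76] 9.869472802007433 9.86947280201461
place 0.7 47.31603873389897 [0.66 0.45 2.3  3.37 0.32 1.44] [0.66 0.45 2.3  3.37 0.32 1.44]
place 0.9 100.5216438977945 [0.67 0.56 2.4  3.29 0.72 1.54] [0.67 0.56 2.4  3.29 0.72 1.54]
```

```bash
sed -i 's/^PAR=.*/PAR=least_squares(res,[0,300,570,500,60,345,np.pi\/2],x_scale=[100]*6+[1]).x/' kin.py
cat >> kin.py <<'E'
HT=R.from_euler('z',-np.pi/2)
def orih(a): return ori(a)*HT
def hgrip(th,a,beyond=12):
    x,z=lidpt(th,-220,12); return at(x,0,z,a,beyond)
def check(wps,n=6):
    s=r.sense();p=s["eef_pos"].copy();Q=R.from_euler('xyz',s["tcp_rot"]);q=s["qpos"].copy()
    for P,T,v,h in wps:
        rv=(Q.inv()*T).as_rotvec(); m=max(n,int(np.linalg.norm(P-p)/v)); big=0
        for i in range(1,m+1):
            q2,e=ik(p+(P-p)*i/m,Q*R.from_rotvec(rv*i/m),q); big=max(big,abs(q2-q).max()); q=q2
        print("chk",np.round(q,2),"err %.1f step %.2f"%(e,big)); p,Q=P,T
E
python3 - <<'E'
from kin import *
np.set_printoptions(precision=2,suppress=True);print(PAR,abs(res(PAR)[:18]).max())
w=[(np.array([390,190,215.]),ori(.5),45,30),(at(-140,0,170,.15,12),orih(.15),45,30),(hgrip(0,.12),orih(.12),40,30)]
check(w);plan(w)
E
```

```text
[ -2.52 297.69 569.37 497.04  59.48 345.81   1.57] 1.4411819723523251
chk [ 0.4  -0.17  2.37  0.17  0.45  1.29] err 0.0 step 0.80
chk [ 0.53  0.14  2.12  0.    0.73 -0.02] err 0.0 step 0.33
chk [ 0.53  0.32  2.14  0.    0.56 -0.02] err 0.0 step 0.03
[{"hand":30,"tx":14,"ty":-2,"tz":-34,"wx":-0.03,"wy":-0.16,"wz":0.0},{"hand":30,"tx":8,"ty":-1,"tz":-35,"wx":-0.03,"wy":-0.17,"wz":0.0},{"hand":30,"tx":1,"ty":-3,"tz":7,"wx":0.03,"wy":-0.03,"wz":-0.16},{"hand":30,"tx":2,"ty":-3,"tz":7,"wx":0.02,"wy":-0.02,"wz":-0.15},{"hand":30,"tx":3,"ty":-3,"tz":7,"wx":0.03,"wy":-0.03,"wz":-0.16},{"hand":30,"tx":3,"ty":-1,"tz":7,"wx":0.03,"wy":-0.03,"wz":-0.15},{"hand":30,"tx":3,"ty":-2,"tz":7,"wx":0.03,"wy":-0.02,"wz":-0.16},{"hand":30,"tx":4,"ty":0,"tz":7,"wx":0.02,"wy":-0.03,"wz":-0.15}]
[{"hand":30,"tx":3,"ty":1,"tz":7,"wx":0.03,"wy":-0.03,"wz":-0.16},{"hand":30,"tx":4,"ty":1,"tz":7,"wx":0.03,"wy":-0.02,"wz":-0.15},{"hand":30,"tx":4,"ty":2,"tz":6,"wx":0.03,"wy":-0.03,"wz":-0.16},{"hand":30,"tx":4,"ty":3,"tz":7,"wx":0.02,"wy":-0.03,"wz":-0.15},{"hand":30,"tx":0,"ty":-2,"tz":29,"wx":0.01,"wy":0.0,"wz":-0.0},{"hand":30,"tx":0,"ty":-2,"tz":30,"wx":0.01,"wy":0.0,"wz":-0.0},{"hand":30,"tx":0,"ty":-1,"tz":29,"wx":0.01,"wy":0.0,"wz":-0.0}]
```

>>> {"name": "arm_command", "arguments": {
  "deltas": [
    {"hand": 30,"tx": 3,"ty": 0,"tz": -9,"wx": -0.01,"wy": -0.04,"wz": 0},
    {"hand": 30,"tx": 3,"ty": 0,"tz": -9,"wx": -0.01,"wy": -0.04,"wz": 0},
    {"hand": 30,"tx": 3,"ty": 0,"tz": -9,"wx": -0.01,"wy": -0.04,"wz": 0},
    {"hand": 30,"tx": 3,"ty": -1,"tz": -9,"wx": -0.01,"wy": -0.04,"wz": 0},
    {"hand": 30,"tx": 3,"ty": -1,"tz": -9,"wx": -0.01,"wy": -0.04,"wz": 0},
    {"hand": 30,"tx": 3,"ty": 0,"tz": -9,"wx": -0.01,"wy": -0.04,"wz": 0},
    {"hand": 30,"tx": 3,"ty": 0,"tz": -9,"wx": 0,"wy": -0.04,"wz": 0},
    {"hand": 30,"tx": 3,"ty": 0,"tz": -9,"wx": 0,"wy": -0.05,"wz": 0}
  ]
}}

```text
clock: 4.15
eef_pos: [388.0, 202.2, 196.5]
tcp_rot: [-3.09, -0.581, 0.552]
contact_force: [-0.6, 0.5, 0.5]
opening: 0.35
grasp_force: 0.0
```

Run:
```python
from kin import *
s=r.sense();print(s["clock"],s["eef_pos"],s["tcp_rot"],s["qpos"])
w=[(at(-140,0,170,.15,12),orih(.15),45,30),(hgrip(0,.12),orih(.12),40,30)]
check(w);plan(w)
```

```text
4.15 [388.01296601 202.1932933  196.53994376] [-3.08975181 -0.58141052  0.55171648] [ 0.35130464 -0.13146987  2.4366049   0.54106215  0.31580702  0.88251217]
chk [ 0.53  0.14  2.12  0.    0.73 -0.02] err 0.0 step 0.24
chk [ 0.53  0.32  2.14  0.    0.56 -0.02] err 0.0 step 0.03
[{"hand":30,"tx":1,"ty":-2,"tz":5,"wx":0.03,"wy":-0.04,"wz":-0.15},{"hand":30,"tx":2,"ty":-1,"tz":6,"wx":0.03,"wy":-0.04,"wz":-0.16},{"hand":30,"tx":2,"ty":-1,"tz":5,"wx":0.03,"wy":-0.03,"wz":-0.15},{"hand":30,"tx":2,"ty":-1,"tz":6,"wx":0.03,"wy":-0.04,"wz":-0.15},{"hand":30,"tx":3,"ty":0,"tz":5,"wx":0.03,"wy":-0.04,"wz":-0.15},{"hand":30,"tx":3,"ty":0,"tz":5,"wx":0.03,"wy":-0.04,"wz":-0.16},{"hand":30,"tx":2,"ty":2,"tz":5,"wx":0.03,"wy":-0.04,"wz":-0.15},{"hand":30,"tx":3,"ty":1,"tz":5,"wx":0.03,"wy":-0.03,"wz":-0.15}]
[{"hand":30,"tx":3,"ty":3,"tz":5,"wx":0.03,"wy":-0.04,"wz":-0.15},{"hand":30,"tx":3,"ty":2,"tz":4,"wx":0.03,"wy":-0.04,"wz":-0.16},{"hand":30,"tx":0,"ty":-2,"tz":30,"wx":0.01,"wy":-0.0,"wz":0.0},{"hand":30,"tx":0,"ty":-1,"tz":29,"wx":0.01,"wy":-0.0,"wz":0.0},{"hand":30,"tx":-1,"ty":-1,"tz":30,"wx":0.01,"wy":-0.0,"wz":0.0}]
```

>>> {"name": "arm_command", "arguments": {
  "deltas": [
    {"hand": 30,"tx": 1,"ty": -2,"tz": 5,"wx": 0.03,"wy": -0.04,"wz": -0.15},
    {"hand": 30,"tx": 2,"ty": -1,"tz": 6,"wx": 0.03,"wy": -0.04,"wz": -0.16},
    {"hand": 30,"tx": 2,"ty": -1,"tz": 5,"wx": 0.03,"wy": -0.03,"wz": -0.15},
    {"hand": 30,"tx": 2,"ty": -1,"tz": 6,"wx": 0.03,"wy": -0.04,"wz": -0.15},
    {"hand": 30,"tx": 3,"ty": 0,"tz": 5,"wx": 0.03,"wy": -0.04,"wz": -0.15},
    {"hand": 30,"tx": 3,"ty": 0,"tz": 5,"wx": 0.03,"wy": -0.04,"wz": -0.16},
    {"hand": 30,"tx": 2,"ty": 2,"tz": 5,"wx": 0.03,"wy": -0.04,"wz": -0.15},
    {"hand": 30,"tx": 3,"ty": 1,"tz": 5,"wx": 0.03,"wy": -0.03,"wz": -0.15}
  ]
}}

```text
clock: 5.15
eef_pos: [406.2, 233.6, 166.2]
tcp_rot: [2.951, -0.132, 1.833]
contact_force: [0.7, 0.1, -0.2]
opening: 0.349
grasp_force: 0.0
```

>>> {"name": "arm_command", "arguments": {
  "deltas": [
    {"hand": 30,"tx": 3,"ty": 3,"tz": 5,"wx": 0.03,"wy": -0.04,"wz": -0.15},
    {"hand": 30,"tx": 3,"ty": 2,"tz": 4,"wx": 0.03,"wy": -0.04,"wz": -0.16}
  ]
}}

```text
clock: 5.4
eef_pos: [410.4, 242.0, 158.9]
tcp_rot: [2.993, 0.0, 2.126]
contact_force: [-0.4, -0.7, -0.1]
opening: 0.354
grasp_force: 0.0
```

Run:
```python
from kin import *
s=r.sense();print(s["clock"],s["eef_pos"],s["tcp_rot"],s["qpos"],at(-140,0,170,.15,12))
f=imaging.grab_frame("scene");cv2.imwrite("pics/pre.png",cv2.resize(f["image"][150:330,120:360][:,:,::-1],(800,600)))
w=[(hgrip(0,.12),orih(.12),30,30)]
check(w);plan(w)
```

```text
5.4 [410.38794903 241.97851708 158.86998049] [2.99270167e+00 3.66537474e-04 2.12560193e+00] [ 0.52689669  0.14199203  2.11545558  0.00563074  0.73530907 -0.03183054] [409.90802856 241.19895593 158.13474706]
chk [ 0.53  0.32  2.14  0.    0.56 -0.02] err 0.0 step 0.03
[{"hand":30,"tx":0,"ty":-2,"tz":30,"wx":0.01,"wy":0.0,"wz":0.01},{"hand":30,"tx":0,"ty":-3,"tz":29,"wx":0.01,"wy":0.0,"wz":0.0},{"hand":30,"tx":-1,"ty":-1,"tz":30,"wx":0.01,"wy":0.0,"wz":0.01}]
```

View pics/pre.png

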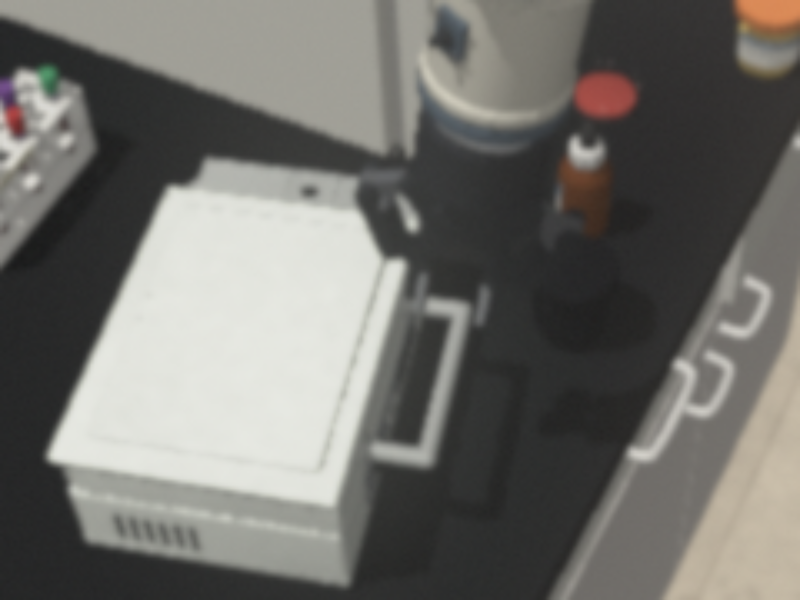

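The picture shows the fingertips (420,285)/(482,305) straddling the bar line above the handle (450,380). Descending and gripping.

>>> {"name": "arm_command", "arguments": {
  "deltas": [
    {"hand": 30,"tx": 0,"ty": -2,"tz": 30,"wx": 0.01,"wy": 0,"wz": 0.01},
    {"hand": 30,"tx": 0,"ty": -3,"tz": 29,"wx": 0.01,"wy": 0,"wz": 0},
    {"hand": 30,"tx": -1,"ty": -1,"tz": 30,"wx": 0.01,"wy": 0,"wz": 0.01},
    {"hand": 0,"tx": 0,"ty": 0,"tz": 0,"wx": 0,"wy": 0,"wz": 0},
    {"hand": 0,"tx": 0,"ty": 0,"tz": 0,"wx": 0,"wy": 0,"wz": 0},
    {"hand": 0,"tx": 0,"ty": 0,"tz": 0,"wx": 0,"wy": 0,"wz": 0}
  ],
  "squeeze": 35
}}

```text
clock: 6.2
eef_pos: [416.2, 245.2, 70.6]
tcp_rot: [3.021, -0.005, 2.102]
contact_force: [5.1, -3.6, -3.2]
opening: 0.127
grasp_force: 34.1
```

Run:
```python
from kin import *
s=r.sense();print(s["clock"],s["eef_pos"],s["tcp_rot"],s["opening"],s["grasp_force"],s["contact_force"],hgrip(0,.12))
def L(th): return .12+.25*th/1.2
off=s["eef_pos"]-hgrip(0,.12); print("off chest",RZ.T@off)
w=[(hgrip(t,L(t))+off*np.array([1,1,0]),orih(L(t)),60,0) for t in np.linspace(0,1.2,25)[1:]]
check(w[7::8],8);plan(w)
```

```text
6.2 [416.23806957 245.24150646  70.60496269] [ 3.02115373 -0.00521182  2.10194563] 0.1269544846742649 34.05811607837677 [ 5.05695179 -3.56132393 -3.15863594] [416.43890425 245.16979059  70.08629637]
off chest [-0.13434721  0.16561571  0.51866633]
chk [ 0.53  0.17  2.1   0.    0.67 -0.02] err 0.0 step 0.02
chk [ 0.53  0.12  1.99  0.01  0.74 -0.02] err 0.0 step 0.01
chk [ 0.53  0.16  1.86  0.01  0.75 -0.02] err 0.0 step 0.02
[{"hand":0,"tx":0,"ty":2,"tz":-10,"wx":-0.01,"wy":-0.0,"wz":-0.02},{"hand":0,"tx":0,"ty":3,"tz":-11,"wx":-0.01,"wy":-0.0,"wz":0.0},{"hand":0,"tx":0,"ty":4,"tz":-10,"wx":-0.01,"wy":-0.0,"wz":0.0},{"hand":0,"tx":0,"ty":4,"tz":-11,"wx":-0.01,"wy":-0.0,"wz":0.0},{"hand":0,"tx":0,"ty":5,"tz":-10,"wx":-0.01,"wy":-0.0,"wz":0.0},{"hand":0,"tx":0,"ty":5,"tz":-9,"wx":-0.01,"wy":-0.0,"wz":0.0},{"hand":0,"tx":0,"ty":6,"tz":-10,"wx":-0.01,"wy":-0.0,"wz":0.0},{"hand":0,"tx":0,"ty":7,"tz":-9,"wx":-0.01,"wy":-0.0,"wz":0.0}]
[{"hand":0,"tx":0,"ty":7,"tz":-8,"wx":-0.01,"wy":-0.0,"wz":0.0},{"hand":0,"tx":0,"ty":7,"tz":-8,"wx":-0.01,"wy":-0.0,"wz":0.0},{"hand":0,"tx":0,"ty":8,"tz":-8,
[... 160 characters left out ...]
and":0,"tx":0,"ty":9,"tz":-6,"wx":-0.02,"wy":-0.0,"wz":0.0},{"hand":0,"tx":0,"ty":10,"tz":-5,"wx":-0.01,"wy":-0.0,"wz":0.0},{"hand":0,"tx":0,"ty":10,"tz":-5,"wx":-0.01,"wy":-0.0,"wz":0.0}]
[{"hand":0,"tx":0,"ty":10,"tz":-5,"wx":-0.01,"wy":-0.0,"wz":0.0},{"hand":0,"tx":0,"ty":10,"tz":-3,"wx":-0.01,"wy":-0.0,"wz":0.0},{"hand":0,"tx":0,"ty":11,"tz":-3,"wx":-0.01,"wy":-0.0,"wz":0.0},{"hand":0,"tx":0,"ty":11,"tz":-3,"wx":-0.01,"wy":-0.0,"wz":0.0},{"hand":0,"tx":0,"ty":11,"tz":-2,"wx":-0.01,"wy":-0.0,"wz":0.0},{"hand":0,"tx":0,"ty":11,"tz":-1,"wx":-0.01,"wy":-0.0,"wz":0.0},{"hand":0,"tx":0,"ty":11,"tz":0,"wx":-0.01,"wy":-0.0,"wz":0.0},{"hand":0,"tx":0,"ty":11,"tz":0,"wx":-0.01,"wy":-0.0,"wz":0.0}]
```

Opening 11 mm, 34 N: the bar is gripped. Lifting, one call then check force.

>>> {"name": "arm_command", "arguments": {
  "deltas": [
    {"hand": 0,"tx": 0,"ty": 2,"tz": -10,"wx": -0.01,"wy": 0,"wz": -0.02},
    {"hand": 0,"tx": 0,"ty": 3,"tz": -11,"wx": -0.01,"wy": 0,"wz": 0},
    {"hand": 0,"tx": 0,"ty": 4,"tz": -10,"wx": -0.01,"wy": 0,"wz": 0},
    {"hand": 0,"tx": 0,"ty": 4,"tz": -11,"wx": -0.01,"wy": 0,"wz": 0},
    {"hand": 0,"tx": 0,"ty": 5,"tz": -10,"wx": -0.01,"wy": 0,"wz": 0},
    {"hand": 0,"tx": 0,"ty": 5,"tz": -9,"wx": -0.01,"wy": 0,"wz": 0},
    {"hand": 0,"tx": 0,"ty": 6,"tz": -10,"wx": -0.01,"wy": 0,"wz": 0},
    {"hand": 0,"tx": 0,"ty": 7,"tz": -9,"wx": -0.01,"wy": 0,"wz": 0}
  ]
}}

```text
clock: 7.2
eef_pos: [434.8, 256.8, 154.5]
tcp_rot: [2.944, -0.003, 2.122]
contact_force: [1.9, -1.9, -10.5]
opening: 0.118
grasp_force: 34.0
```

Run:
```python
from kin import *
s=r.sense();print(s["eef_pos"],s["opening"],s["grasp_force"],"F chest",RZ.T@s["contact_force"],hgrip(.4,.12+.25/3))
```

```text
[434.804792   256.78303128 154.48702061] 0.11775839211493663 34.01210904121399 F chest [  0.68057744  -2.61300337 -10.48773891] [436.11390932 257.13238118 154.9719804 ]
```

Forces are small and as expected; continuing the arc.

>>> {"name": "arm_command", "arguments": {
  "deltas": [
    {"hand": 0,"tx": 0,"ty": 7,"tz": -8,"wx": -0.01,"wy": 0,"wz": 0},
    {"hand": 0,"tx": 0,"ty": 7,"tz": -8,"wx": -0.01,"wy": 0,"wz": 0},
    {"hand": 0,"tx": 0,"ty": 8,"tz": -8,"wx": -0.01,"wy": 0,"wz": 0},
    {"hand": 0,"tx": 0,"ty": 9,"tz": -7,"wx": -0.01,"wy": 0,"wz": 0},
    {"hand": 0,"tx": 0,"ty": 9,"tz": -7,"wx": -0.01,"wy": 0,"wz": 0},
    {"hand": 0,"tx": 0,"ty": 9,"tz": -6,"wx": -0.02,"wy": 0,"wz": 0},
    {"hand": 0,"tx": 0,"ty": 10,"tz": -5,"wx": -0.01,"wy": 0,"wz": 0},
    {"hand": 0,"tx": 0,"ty": 10,"tz": -5,"wx": -0.01,"wy": 0,"wz": 0}
  ]
}}

```text
clock: 8.2
eef_pos: [477.8, 283.2, 222.4]
tcp_rot: [2.863, -0.004, 2.122]
contact_force: [-22.2, -15.6, 16.6]
opening: 0.127
grasp_force: 36.9
```

>>> {"name": "arm_command", "arguments": {
  "deltas": [
    {"hand": 0,"tx": 0,"ty": 10,"tz": -5,"wx": -0.01,"wy": 0,"wz": 0},
    {"hand": 0,"tx": 0,"ty": 10,"tz": -3,"wx": -0.01,"wy": 0,"wz": 0},
    {"hand": 0,"tx": 0,"ty": 11,"tz": -3,"wx": -0.01,"wy": 0,"wz": 0},
    {"hand": 0,"tx": 0,"ty": 11,"tz": -3,"wx": -0.01,"wy": 0,"wz": 0},
    {"hand": 0,"tx": 0,"ty": 11,"tz": -2,"wx": -0.01,"wy": 0,"wz": 0},
    {"hand": 0,"tx": 0,"ty": 11,"tz": -1,"wx": -0.01,"wy": 0,"wz": 0},
    {"hand": 0,"tx": 0,"ty": 11,"tz": 0,"wx": -0.01,"wy": 0,"wz": 0}
  ]
}}

```text
clock: 9.07
eef_pos: [537.6, 320.1, 263.8]
tcp_rot: [2.784, -0.004, 2.122]
contact_force: [-9.1, -5.8, 7.4]
opening: 0.123
grasp_force: 37.3
```

Run:
```python
from kin import *
np.set_printoptions(precision=2,suppress=True)
s=r.sense();T=R.from_euler('xyz',s["tcp_rot"]);b=RZ.T@(s["eef_pos"]-12*T.apply([0,0,1])-C0)
print(b,"theta",np.arctan2(b[2]-70,88-b[0])-np.arctan2(12,220),"rad",np.hypot(b[2]-70,88-b[0]),s["opening"],s["grasp_force"],"F chest",RZ.T@s["contact_force"])
f=imaging.grab_frame("scene");g=imaging.grab_frame("top")
A=cv2.resize(f["image"][80:330,60:360],(400,333));B=cv2.resize(g["image"][90:290,80:320],(400,333))
cv2.imwrite("pics/lid.png",cv2.resize(np.hstack([A,B]),None,fx=1,fy=1)[:,:,::-1])
# continue to 1.26, then rod transit from that state
t0=np.arctan2(b[2]-70,88-b[0])-np.arctan2(12,220)
w=[(hgrip(t,.37),orih(.37),60,0) for t in np.linspace(t0,1.27,4)[1:]]
e=plan(w)
print("--rod")
w2=[(hgrip(1.265,.37,-45),orih(.37),60,36),(at(-30,-66,240,.3,13),ori(.3)*R.from_euler('z',-.8),45,36),(at(4,-132,150,.3,13),ori(.3),50,36),(at(4,-132,84,.3,13),ori(.3),35,36)]
check(w+w2);plan(w2,e)
```

```text
[  7.69   0.97 275.01] theta 1.1429291046373422 rad 220.1773172638705 0.12254273804327996 37.256543040275574 F chest [-10.74  -0.2    7.4 ]
[{"hand":0,"tx":-1,"ty":8,"tz":0,"wx":-0.01,"wy":-0.01,"wz":0.0},{"hand":0,"tx":0,"ty":9,"tz":1,"wx":0.0,"wy":0.0,"wz":0.0},{"hand":0,"tx":0,"ty":9,"tz":1,"wx":0.0,"wy":0.0,"wz":0.0}]
--rod
chk [ 0.53  0.16  1.86  0.01  0.75 -0.02] err 0.0 step 0.01
chk [ 0.53  0.17  1.84  0.01  0.76 -0.02] err 0.0 step 0.00
chk [ 0.53  0.18  1.82  0.01  0.77 -0.02] err 0.0 step 0.00
chk [ 0.53  0.1   1.8   0.01  0.87 -0.02] err 0.0 step 0.02
chk [0.4  0.17 1.93 0.06 0.75 0.58] err 0.0 step 0.11
chk [0.29 0.35 1.91 0.14 0.59 1.21] err 0.0 step 0.10
chk [0.29 0.45 1.95 0.17 0.45 1.16] err 0.0 step 0.02
[{"hand":36,"tx":0,"ty":-1,"tz":-58,"wx":0.0,"wy":0.0,"wz":0.0},{"hand":36,"tx":-13,"ty":-15,"tz":15,"wx":0.01,"wy":-0.0,"wz":0.15},{"hand":36,"tx":-15,"ty":-13,"tz":16,"wx":0.02,"wy":-0.01,"wz":0.16},{"hand":36,"tx":-17,"ty":-10,"tz":15,"wx":0.01,"wy":-0.0,"wz":0.15},{"hand":36,"tx":-18,"ty":-7,"tz":16,"wx":0.01,"wy":-0.01,"wz":0.16},{"hand":36,"tx":-19,"ty":-4,"tz":16,"wx":0.02,"wy":-0.0,"wz":0.15},{"hand":36,"tx":-9,"ty":10,"tz":19,"wx":-0.0,"wy":-0.0,"wz":0.16},{"hand":36,"tx":-7,"ty":11,"tz":19,"wx":-0.0,"wy":-0.0,"wz":0.16}]
[{"hand":36,"tx":-5,"ty":13,"tz":20,"wx":-0.0,"wy":-0.0,"wz":0.16},{"hand":36,"tx":-3,"ty":13,"tz":19,"wx":-0.0,"wy":-0.0,"wz":0.16},{"hand":36,"tx":-1,"ty":13,"tz":19,"wx":-0.0,"wy":-0.0,"wz":0.16},{"hand":36,"tx":-10,"ty":0,"tz":32,"wx":-0.0,"wy":-0.0,"wz":0.0},{"hand":36,"tx":-10,"ty":0,"tz":31,"wx":-0.0,"wy":-0.0,"wz":0.0}]
```

View pics/lid.png

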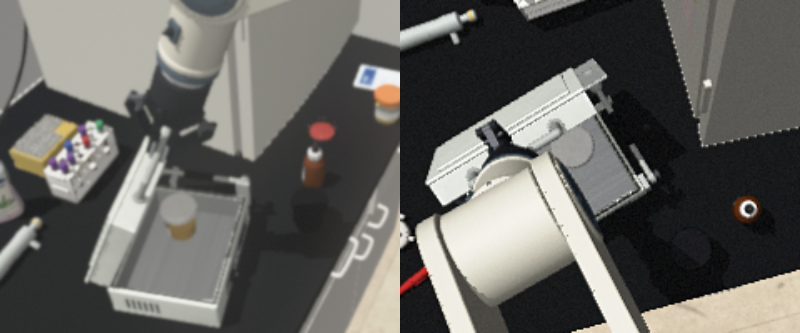

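The lid stands at 1.14; the scene shows the inner cup at (180,215, left panel) in the right rear and the rod along the right flank. Finishing the lift.

>>> {"name": "arm_command", "arguments": {
  "deltas": [
    {"hand": 0,"tx": -1,"ty": 8,"tz": 0,"wx": -0.01,"wy": -0.01,"wz": 0},
    {"hand": 0,"tx": 0,"ty": 9,"tz": 1,"wx": 0,"wy": 0,"wz": 0},
    {"hand": 0,"tx": 0,"ty": 9,"tz": 1,"wx": 0,"wy": 0,"wz": 0},
    {"hand": 0,"tx": 0,"ty": 0,"tz": 0,"wx": 0,"wy": 0,"wz": 0}
  ]
}}

```text
clock: 9.68
eef_pos: [560.5, 333.8, 271.6]
tcp_rot: [2.771, 0.004, 2.119]
contact_force: [-3.6, 4.3, 2.7]
opening: 0.122
grasp_force: 37.0
```

```bash
cat >> kin.py <<'E'
def theta(b0=12):
    s=r.sense();T=R.from_euler('xyz',s["tcp_rot"]);b=RZ.T@(s["eef_pos"]-b0*T.apply([0,0,1])-C0)
    return np.arctan2(b[2]-70,88-b[0])-np.arctan2(12,220),RZ.T@s["contact_force"]
E
python3 - <<'E'
from kin import *
print(theta(),r.sense()["clock"])
w2=[(hgrip(1.27,.37,-45),orih(.37),60,36),(at(-40,-45,310,.3,-10),ori(.3)*R.from_euler('z',-.95),55,36),(at(-20,-132,200,.3,13),ori(.3)*R.from_euler('z',-.2),60,36),(at(4,-132,130,.3,13),ori(.3),60,36),(at(4,-132,84,.3,13),ori(.3),50,36)]
check(w2)
p,q=plan(w2)
print("-- swing")
def rp(f,a): return (at(-80+84*np.cos(f),-132,84+84*np.sin(f),a,13),ori(a),60,0)
w3=[rp(f,.3+.12*f/.52) for f in np.linspace(0,.53,9)[1:]]
plan(w3,(p,q))
E
```

```text
(np.float64(1.2688747843174688), array([-0.82762484,  5.55997422,  2.71259435])) 9.675
chk [ 0.53  0.1   1.8   0.01  0.87 -0.02] err 0.0 step 0.02
chk [0.44 0.04 1.86 0.04 0.94 0.49] err 0.0 step 0.09
chk [0.27 0.25 1.92 0.13 0.68 1.01] err 0.0 step 0.09
chk [0.29 0.38 1.93 0.15 0.55 1.2 ] err 0.0 step 0.03
chk [0.29 0.45 1.95 0.17 0.45 1.16] err 0.0 step 0.02
[{"hand":36,"tx":-1,"ty":0,"tz":-58,"wx":0.0,"wy":0.0,"wz":0.0},{"hand":36,"tx":-11,"ty":-15,"tz":-4,"wx":0.02,"wy":-0.0,"wz":0.16},{"hand":36,"tx":-14,"ty":-12,"tz":-4,"wx":0.01,"wy":-0.01,"wz":0.15},{"hand":36,"tx":-15,"ty":-11,"tz":-3,"wx":0.02,"wy":-0.0,"wz":0.16},{"hand":36,"tx":-17,"ty":-8,"tz":-4,"wx":0.02,"wy":-0.01,"wz":0.15},{"hand":36,"tx":-16,"ty":8,"tz":27,"wx":-0.0,"wy":0.0,"wz":0.15},{"hand":36,"tx":-14,"ty":10,"tz":27,"wx":-0.0,"wy":0.0,"wz":0.15},{"hand":36,"tx":-13,"ty":12,"tz":27,"wx":-0.0,"wy":0.0,"wz":0.15}]
[{"hand":36,"tx":-10,"ty":14,"tz":27,"wx":-0.0,"wy":0.0,"wz":0.15},{"hand":36,"tx":-9,"ty":15,"tz":27,"wx":-0.0,"wy":0.0,"wz":0.15},{"hand":36,"tx":1,"ty":0,"tz":37,"wx":-0.0,"wy":0.0,"wz":0.1},{"hand":36,"tx":2,"ty":1,"tz":36,"wx":-0.0,"wy":0.0,"wz":0.1},{"hand":36,"tx":-14,"ty":0,"tz":44,"wx":0.0,"wy":0.0,"wz":0.0}]
-- swing
[{"hand":0,"tx":2,"ty":0,"tz":-5,"wx":0.0,"wy":0.02,"wz":0.0},{"hand":0,"tx":1,"ty":0,"tz":-5,"wx":-0.0,"wy":0.01,"wz":0.0},{"hand":0,"tx":1,"ty":0,"tz":-6,"wx":-0.0,"wy":0.02,"wz":0.0},{"hand":0,"tx":1,"ty":0,"tz":-5,"wx":-0.0,"wy":0.01,"wz":0.0},{"hand":0,"tx":1,"ty":0,"tz":-6,"wx":-0.0,"wy":0.02,"wz":0.0},{"hand":0,"tx":0,"ty":0,"tz":-6,"wx":-0.0,"wy":0.01,"wz":0.0},{"hand":0,"tx":0,"ty":0,"tz":-5,"wx":-0.0,"wy":0.02,"wz":0.0},{"hand":0,"tx":0,"ty":0,"tz":-6,"wx":-0.0,"wy":0.01,"wz":0.0}]
```

>>> {"name": "arm_command", "arguments": {
  "deltas": [
    {"hand": 36,"tx": 0,"ty": 0,"tz": 0,"wx": 0,"wy": 0,"wz": 0},
    {"hand": 36,"tx": -1,"ty": 0,"tz": -58,"wx": 0,"wy": 0,"wz": 0},
    {"hand": 36,"tx": -11,"ty": -15,"tz": -4,"wx": 0.02,"wy": 0,"wz": 0.16},
    {"hand": 36,"tx": -14,"ty": -12,"tz": -4,"wx": 0.01,"wy": -0.01,"wz": 0.15},
    {"hand": 36,"tx": -15,"ty": -11,"tz": -3,"wx": 0.02,"wy": 0,"wz": 0.16},
    {"hand": 36,"tx": -17,"ty": -8,"tz": -4,"wx": 0.02,"wy": -0.01,"wz": 0.15},
    {"hand": 36,"tx": -16,"ty": 8,"tz": 27,"wx": 0,"wy": 0,"wz": 0.15},
    {"hand": 36,"tx": -14,"ty": 10,"tz": 27,"wx": 0,"wy": 0,"wz": 0.15}
  ]
}}

```text
clock: 10.68
eef_pos: [543.0, 226.2, 266.4]
tcp_rot: [2.956, -0.235, 1.217]
contact_force: [0.3, 0.4, 0.4]
opening: 0.423
grasp_force: 0.0
```

>>> {"name": "arm_command", "arguments": {
  "deltas": [
    {"hand": 36,"tx": -13,"ty": 12,"tz": 27,"wx": 0,"wy": 0,"wz": 0.15},
    {"hand": 36,"tx": -10,"ty": 14,"tz": 27,"wx": 0,"wy": 0,"wz": 0.15},
    {"hand": 36,"tx": -9,"ty": 15,"tz": 27,"wx": 0,"wy": 0,"wz": 0.15},
    {"hand": 36,"tx": 1,"ty": 0,"tz": 37,"wx": 0,"wy": 0,"wz": 0.1},
    {"hand": 36,"tx": 2,"ty": 1,"tz": 36,"wx": 0,"wy": 0,"wz": 0.1}
  ]
}}

```text
clock: 11.3
eef_pos: [604.5, 202.2, 116.8]
tcp_rot: [3.139, -0.297, 0.546]
contact_force: [0.3, 0.5, -0.1]
opening: 0.423
grasp_force: 0.0
```

Run:
```python
from kin import *
np.set_printoptions(precision=2,suppress=True)
s=r.sense();print(s["clock"],s["eef_pos"],s["tcp_rot"],s["opening"],s["contact_force"],at(4,-132,130,.3,13))
f=imaging.grab_frame("scene");g=imaging.grab_frame("top")
A=cv2.resize(f["image"][120:320,120:320],(400,400),interpolation=cv2.INTER_CUBIC);B=cv2.resize(g["image"][90:290,120:320],(400,400),interpolation=cv2.INTER_CUBIC)
cv2.imwrite("pics/rod.png",np.hstack([A,B])[:,:,::-1])
for ff,o in((f,(120,120)),(g,(120,90))): print((proj(ff,[Cw(4,-132,84),Cw(-80,-132,84),Cw(78,-132,84)])-o)*2)
p,q=plan([(at(4,-132,84,.3,13),ori(.3),50,36)])
```

```text
11.3 [604.51 202.2  116.76] [ 3.14 -0.3   0.55] 0.4233270513263961 [ 0.29  0.54 -0.13] [603.28 204.29 117.58]
[[177.95 183.31]
 [245.94 192.57]
 [119.44 175.32]]
[[186.3  154.89]
 [221.87 213.38]
 [155.36 103.99]]
[{"hand":36,"tx":-10,"ty":-2,"tz":41,"wx":0.0,"wy":0.01,"wz":0.0}]
```

View pics/rod.png

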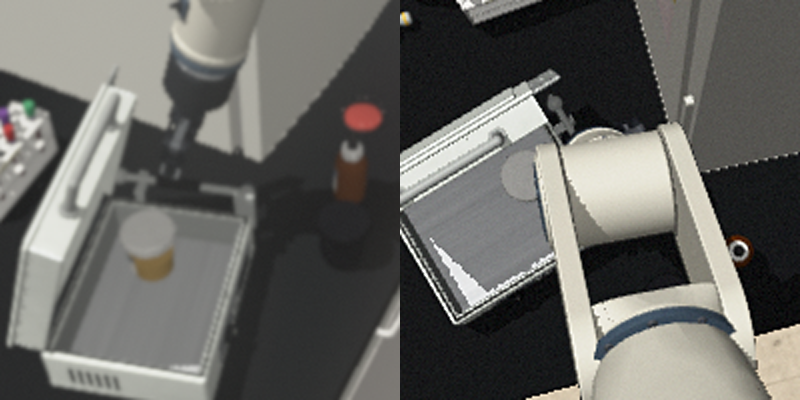

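The rod is where predicted (ball (135,183), pivot bracket (245,195) in the left panel); fingers are above the sleeve. Descend, grip, swing.

>>> {"name": "arm_command", "arguments": {
  "deltas": [
    {"hand": 36,"tx": -10,"ty": -2,"tz": 41,"wx": 0,"wy": 0.01,"wz": 0},
    {"hand": 36,"tx": 0,"ty": 0,"tz": 0,"wx": 0,"wy": 0,"wz": 0},
    {"hand": 0,"tx": 0,"ty": 0,"tz": 0,"wx": 0,"wy": 0,"wz": 0},
    {"hand": 0,"tx": 0,"ty": 0,"tz": 0,"wx": 0,"wy": 0,"wz": 0},
    {"hand": 0,"tx": 0,"ty": 0,"tz": 0,"wx": 0,"wy": 0,"wz": 0}
  ],
  "squeeze": 35
}}

```text
clock: 12.02
eef_pos: [604.7, 206.6, 77.1]
tcp_rot: [3.14, -0.307, 0.551]
contact_force: [-3.9, 10.5, -1.1]
opening: 0.146
grasp_force: 36.3
```

Run:
```python
from kin import *
np.set_printoptions(precision=2,suppress=True)
s=r.sense();T=R.from_euler('xyz',s["tcp_rot"]);b=RZ.T@(s["eef_pos"]-13*T.apply([0,0,1])-C0)
print(s["clock"],"grip chest",b,s["opening"],s["grasp_force"],RZ.T@s["contact_force"])
rr=np.hypot(b[0]+80,b[2]-84);f0=np.arctan2(b[2]-84,b[0]+80)
w3=[(Cw(-80+rr*np.cos(f0+f),b[1],84+rr*np.sin(f0+f))+0*f+13*ori(.3+.12*f/.52).apply([0,0,1]),ori(.3+.12*f/.52),60,0) for f in np.linspace(0,.53,9)[1:]]
check(w3);plan(w3)
```

```text
12.025 grip chest [   6.27 -130.77   89.48] 0.1464602915173192 36.31780385971069 [ 2.17 11.   -1.07]
chk [0.29 0.43 1.95 0.18 0.46 1.16] err 0.0 step 0.00
chk [0.28 0.42 1.96 0.2  0.45 1.14] err 0.0 step 0.00
chk [0.28 0.41 1.97 0.21 0.44 1.13] err 0.0 step 0.00
chk [0.28 0.39 1.98 0.23 0.42 1.11] err 0.0 step 0.00
chk [0.27 0.38 2.   0.25 0.41 1.09] err 0.0 step 0.00
chk [0.27 0.37 2.01 0.27 0.4  1.06] err 0.0 step 0.00
chk [0.27 0.35 2.02 0.29 0.39 1.04] err 0.0 step 0.00
chk [0.26 0.34 2.04 0.32 0.38 1.01] err 0.0 step 0.00
[{"hand":0,"tx":1,"ty":0,"tz":-6,"wx":0.0,"wy":0.01,"wz":0.0},{"hand":0,"tx":1,"ty":0,"tz":-5,"wx":0.0,"wy":0.01,"wz":0.0},{"hand":0,"tx":1,"ty":0,"tz":-6,"wx":0.0,"wy":0.02,"wz":0.0},{"hand":0,"tx":1,"ty":0,"tz":-6,"wx":0.0,"wy":0.01,"wz":0.0},{"hand":0,"tx":0,"ty":0,"tz":-5,"wx":0.0,"wy":0.02,"wz":0.0},{"hand":0,"tx":0,"ty":0,"tz":-6,"wx":0.0,"wy":0.01,"wz":0.0},{"hand":0,"tx":-1,"ty":0,"tz":-6,"wx":0.0,"wy":0.02,"wz":0.0},{"hand":0,"tx":0,"ty":0,"tz":-5,"wx":0.0,"wy":0.01,"wz":0.0}]
```

>>> {"name": "arm_command", "arguments": {
  "deltas": [
    {"hand": 0,"tx": 1,"ty": 0,"tz": -6,"wx": 0,"wy": 0.01,"wz": 0},
    {"hand": 0,"tx": 1,"ty": 0,"tz": -5,"wx": 0,"wy": 0.01,"wz": 0},
    {"hand": 0,"tx": 1,"ty": 0,"tz": -6,"wx": 0,"wy": 0.02,"wz": 0},
    {"hand": 0,"tx": 1,"ty": 0,"tz": -6,"wx": 0,"wy": 0.01,"wz": 0},
    {"hand": 0,"tx": 0,"ty": 0,"tz": -5,"wx": 0,"wy": 0.02,"wz": 0},
    {"hand": 0,"tx": 0,"ty": 0,"tz": -6,"wx": 0,"wy": 0.01,"wz": 0},
    {"hand": 0,"tx": -1,"ty": 0,"tz": -6,"wx": 0,"wy": 0.02,"wz": 0},
    {"hand": 0,"tx": 0,"ty": 0,"tz": -5,"wx": 0,"wy": 0.01,"wz": 0}
  ]
}}

```text
clock: 13.02
eef_pos: [592.1, 199.0, 118.9]
tcp_rot: [3.14, -0.414, 0.552]
contact_force: [-5.5, 3.7, -5.8]
opening: 0.144
grasp_force: 34.1
```

Run:
```python
from kin import *
np.set_printoptions(precision=2,suppress=True)
s=r.sense();T=R.from_euler('xyz',s["tcp_rot"]);b=RZ.T@(s["eef_pos"]-7*T.apply([0,0,1])-C0)
print(s["clock"],"grip chest",b,"rod",np.arctan2(b[2]-84,b[0]+80),s["opening"],s["grasp_force"],RZ.T@s["contact_force"])
f=imaging.grab_frame("scene");g=imaging.grab_frame("top")
A=cv2.resize(f["image"][110:310,120:320],(400,400),interpolation=cv2.INTER_CUBIC);B=cv2.resize(g["image"][90:290,120:320],(400,400),interpolation=cv2.INTER_CUBIC)
cv2.imwrite("pics/rod2.png",np.hstack([A,B])[:,:,::-1])
ba=Cw(-80+158*np.cos(.52),-132,84+158*np.sin(.52))
for ff,o in((f,(120,110)),(g,(120,90))): print((proj(ff,[ba]+[Cw(lidpt(t,-220,12)[0],y,lidpt(t,-220,12)[1]) for t in(1.15,1.2,1.25) for y in(-60,60)])-o)*2)
```

```text
13.025 grip chest [  -7.3 -130.7  125.3] rod 0.516552620400782 0.14410003244597996 34.08366143703461 [-2.79  6.01 -5.78]
[[127.19 150.85]
 [135.72 124.1 ]
 [ 96.24 210.73]
 [125.38 120.16]
 [ 84.86 206.49]
 [114.94 116.59]
 [ 73.38 202.61]]
[[157.57 105.93]
 [109.88 160.19]
 [  8.39 221.12]
 [104.18 151.08]
 [  2.38 212.13]
 [ 98.45 141.85]
 [ -3.6  202.99]]
```

View pics/rod2.png

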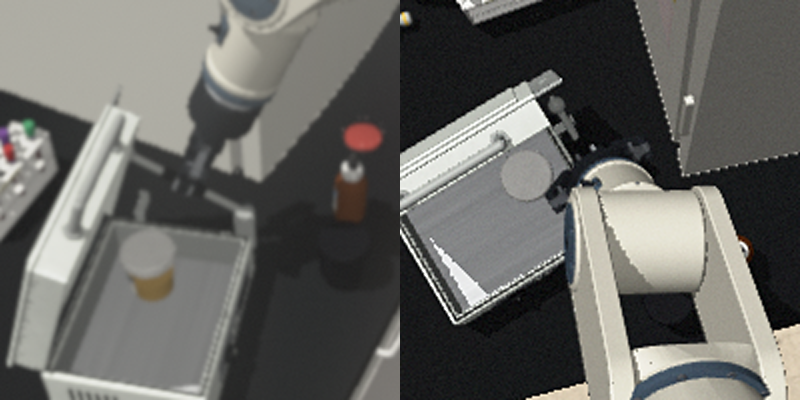

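Picture: rod raised under the flange (ball ≈ (127,150), left panel), lid still ≈1.2, inner cup untouched at (150,260). Release and head for the cup while the lid sinks.

Run:
```python
from kin import *
np.set_printoptions(precision=2,suppress=True)
t=imaging.grab_frame("top");s=imaging.grab_frame("scene")
for f,z in((t,68),(s,62)):
    c,m=blob(f["image"],(5,120,90),(22,255,255),(330,0,512,384));(x,y),rad=cv2.minEnclosingCircle(c);mo=cv2.moments(c);print((x,y),onz(f,[(x,y)],z),onz(f,[(mo["m10"]/mo["m00"],mo["m01"]/mo["m00"])],z))
ic=onz(t,[(183.5,177.5)],84)[0];print("inner",ic,RZ.T@(ic-C0))
cup=np.array([488,-235.,0]);h=np.arctan2(cup[1],cup[0])
T0=R.from_euler('xyz',r.sense()["tcp_rot"]);p=r.sense()["eef_pos"]
def cg(z,b=19,a=.4,hh=h,xy=cup): d=ori(a,hh).apply([0,0,1]); return np.array([xy[0],xy[1],z])+b*d
w=[(p-90*T0.apply([0,0,1]),T0,50,40),(np.array([430,90,290.]),ori(.4,.1),60,85),(cg(150),ori(.4,h),60,85),(cg(52),ori(.4,h),40,85)]
check(w);plan(w)
```

```text
(391.5, 213.0) [[ 488.69 -235.78   68.  ]] [[ 488.05 -235.6    68.  ]]
(351.60870361328125, 151.0) [[ 486.64 -238.3    62.  ]] [[ 484.54 -235.71   62.  ]]
inner [575.34 274.51  84.  ] [ 20.45 -57.48  84.  ]
chk [0.24 0.16 2.04 0.23 0.55 1.08] err 0.0 step 0.03
chk [ 0.25 -0.23  2.19 -0.08  0.79  1.77] err 0.0 step 0.13
chk [-0.45  0.21  2.18  0.    0.35  1.57] err 0.0 step 0.14
chk [-0.45  0.42  2.22 -0.    0.1   1.57] err 0.0 step 0.04
[{"hand":40,"tx":0,"ty":0,"tz":-45,"wx":0.0,"wy":0.0,"wz":0.0},{"hand":40,"tx":0,"ty":0,"tz":-45,"wx":0.0,"wy":0.0,"wz":0.0},{"hand":85,"tx":-27,"ty":2,"tz":-36,"wx":-0.04,"wy":-0.0,"wz":0.1},{"hand":85,"tx":-27,"ty":6,"tz":-36,"wx":-0.05,"wy":-0.01,"wz":0.11},{"hand":85,"tx":-27,"ty":11,"tz":-36,"wx":-0.04,"wy":-0.0,"wz":0.1},{"hand":85,"tx":-25,"ty":15,"tz":-35,"wx":-0.05,"wy":-0.0,"wz":0.1},{"hand":85,"tx":-5,"ty":48,"tz":23,"wx":-0.03,"wy":-0.0,"wz":0.07},{"hand":85,"tx":-2,"ty":47,"tz":24,"wx":-0.03,"wy":-0.0,"wz":0.08}]
[{"hand":85,"tx":3,"ty":46,"tz":25,"wx":-0.03,"wy":-0.0,"wz":0.07},{"hand":85,"tx":5,"ty":45,"tz":27,"wx":-0.03,"wy":-0.0,"wz":0.07},{"hand":85,"tx":8,"ty":44,"tz":28,"wx":-0.03,"wy":-0.0,"wz":0.07},{"hand":85,"tx":12,"ty":42,"tz":30,"wx":-0.03,"wy":-0.0,"wz":0.08},{"hand":85,"tx":15,"ty":41,"tz":30,"wx":-0.03,"wy":-0.0,"wz":0.07},{"hand":85,"tx":-13,"ty":0,"tz":30,"wx":-0.0,"wy":-0.0,"wz":-0.0},{"hand":85,"tx":-13,"ty":0,"tz":30,"wx":-0.0,"wy":-0.0,"wz":-0.0},{"hand":85,"tx":-13,"ty":0,"tz":30,"wx":-0.0,"wy":-0.0,"wz":-0.0}]
```

>>> {"name": "arm_command", "arguments": {
  "deltas": [
    {"hand": 40,"tx": 0,"ty": 0,"tz": 0,"wx": 0,"wy": 0,"wz": 0},
    {"hand": 40,"tx": 0,"ty": 0,"tz": 0,"wx": 0,"wy": 0,"wz": 0},
    {"hand": 40,"tx": 0,"ty": 0,"tz": -45,"wx": 0,"wy": 0,"wz": 0},
    {"hand": 40,"tx": 0,"ty": 0,"tz": -45,"wx": 0,"wy": 0,"wz": 0}
  ]
}}

```text
clock: 13.72
eef_pos: [562.7, 179.6, 201.8]
tcp_rot: [3.138, -0.416, 0.551]
contact_force: [0.4, 0.0, 0.7]
opening: 0.469
grasp_force: 0.0
```

```bash
cat >> kin.py <<'E'
LEAN=.33; cup=np.array([487.5,-235.5]);HC=np.arctan2(cup[1],cup[0])
def cg(xy,z,hh,b=19,a=LEAN): return np.array([xy[0],xy[1],z])+b*ori(a,hh).apply([0,0,1])
E
python3 - <<'E'
from kin import *
w=[(np.array([430,90,290.]),ori(LEAN,.1),60,85),(cg(cup,150,HC),ori(LEAN,HC),60,85),(cg(cup,52,HC),ori(LEAN,HC),40,85)]
check(w);plan(w)
E
```

```text
chk [ 0.24 -0.19  2.14 -0.06  0.87  1.75] err 0.0 step 0.14
chk [-0.45  0.23  2.13 -0.    0.46  1.57] err 0.0 step 0.14
chk [-0.45  0.42  2.18 -0.    0.21  1.57] err 0.0 step 0.04
[{"hand":85,"tx":-28,"ty":2,"tz":-36,"wx":-0.04,"wy":-0.02,"wz":0.1},{"hand":85,"tx":-28,"ty":6,"tz":-36,"wx":-0.04,"wy":-0.02,"wz":0.11},{"hand":85,"tx":-27,"ty":10,"tz":-35,"wx":-0.04,"wy":-0.02,"wz":0.1},{"hand":85,"tx":-28,"ty":15,"tz":-33,"wx":-0.04,"wy":-0.03,"wz":0.11},{"hand":85,"tx":-3,"ty":48,"tz":23,"wx":-0.03,"wy":0.0,"wz":0.07},{"hand":85,"tx":0,"ty":47,"tz":24,"wx":-0.02,"wy":0.0,"wz":0.08},{"hand":85,"tx":4,"ty":46,"tz":25,"wx":-0.03,"wy":0.0,"wz":0.07},{"hand":85,"tx":7,"ty":45,"tz":26,"wx":-0.02,"wy":0.0,"wz":0.08}]
[{"hand":85,"tx":11,"ty":44,"tz":27,"wx":-0.03,"wy":0.0,"wz":0.07},{"hand":85,"tx":14,"ty":42,"tz":29,"wx":-0.02,"wy":0.0,"wz":0.08},{"hand":85,"tx":17,"ty":41,"tz":29,"wx":-0.03,"wy":0.0,"wz":0.07},{"hand":85,"tx":-11,"ty":0,"tz":31,"wx":0.0,"wy":0.0,"wz":0.0},{"hand":85,"tx":-10,"ty":0,"tz":31,"wx":0.0,"wy":0.0,"wz":0.0},{"hand":85,"tx":-11,"ty":-1,"tz":31,"wx":0.0,"wy":0.0,"wz":0.0}]
```

>>> {"name": "arm_command", "arguments": {
  "deltas": [
    {"hand": 85,"tx": -28,"ty": 2,"tz": -36,"wx": -0.04,"wy": -0.02,"wz": 0.1},
    {"hand": 85,"tx": -28,"ty": 6,"tz": -36,"wx": -0.04,"wy": -0.02,"wz": 0.11},
    {"hand": 85,"tx": -27,"ty": 10,"tz": -35,"wx": -0.04,"wy": -0.02,"wz": 0.1},
    {"hand": 85,"tx": -28,"ty": 15,"tz": -33,"wx": -0.04,"wy": -0.03,"wz": 0.11},
    {"hand": 85,"tx": -3,"ty": 48,"tz": 23,"wx": -0.03,"wy": 0,"wz": 0.07},
    {"hand": 85,"tx": 0,"ty": 47,"tz": 24,"wx": -0.02,"wy": 0,"wz": 0.08},
    {"hand": 85,"tx": 4,"ty": 46,"tz": 25,"wx": -0.03,"wy": 0,"wz": 0.07},
    {"hand": 85,"tx": 7,"ty": 45,"tz": 26,"wx": -0.02,"wy": 0,"wz": 0.08}
  ]
}}

```text
clock: 14.72
eef_pos: [466.6, -98.9, 198.8]
tcp_rot: [-3.139, -0.328, -0.22]
contact_force: [1.4, 0.1, 0.3]
opening: 0.994
grasp_force: 0.0
```

>>> {"name": "arm_command", "arguments": {
  "deltas": [
    {"hand": 85,"tx": 11,"ty": 44,"tz": 27,"wx": -0.03,"wy": 0,"wz": 0.07},
    {"hand": 85,"tx": 14,"ty": 42,"tz": 29,"wx": -0.02,"wy": 0,"wz": 0.08},
    {"hand": 85,"tx": 17,"ty": 41,"tz": 29,"wx": -0.03,"wy": 0,"wz": 0.07}
  ]
}}

```text
clock: 15.1
eef_pos: [493.8, -240.5, 131.2]
tcp_rot: [3.139, -0.328, -0.452]
contact_force: [0.1, 0.2, 0.6]
opening: 0.995
grasp_force: 0.0
```

Run:
```python
from kin import *
np.set_printoptions(precision=2,suppress=True)
s=r.sense();print(s["clock"],s["eef_pos"],s["tcp_rot"],s["qpos"],cg(cup,150,HC),s["opening"])
f=imaging.grab_frame("scene");g=imaging.grab_frame("top")
A=cv2.resize(f["image"][110:270,120:320],(400,320),interpolation=cv2.INTER_CUBIC);B=cv2.resize(f["image"][80:240,290:490],(400,320),interpolation=cv2.INTER_CUBIC)
cv2.imwrite("pics/cup.png",np.hstack([A,B])[:,:,::-1])
ba=Cw(-80+158*np.cos(.52),-132,84+158*np.sin(.52)); H=lambda t:[Cw(lidpt(t,-220,12)[0],y,lidpt(t,-220,12)[1]) for y in(-60,60)]
print((proj(f,[ba]+H(1.02)+H(1.12))-[120,110])*2)
w=[(cg(cup,52,HC),ori(LEAN,HC),40,85)];check(w);plan(w)
```

```text
15.1 [ 493.83 -240.54  131.23] [ 3.14 -0.33 -0.45] [-0.45  0.23  2.12 -0.01  0.46  1.57] [ 493.04 -238.18  132.03] 0.9945172273124567
[[127.19 150.85]
 [161.81 135.93]
 [125.06 223.28]
 [141.85 126.64]
 [103.   213.43]]
chk [-0.45  0.42  2.18 -0.    0.21  1.57] err 0.0 step 0.04
[{"hand":85,"tx":-11,"ty":-1,"tz":30,"wx":0.0,"wy":0.0,"wz":-0.0},{"hand":85,"tx":-11,"ty":-1,"tz":30,"wx":0.0,"wy":0.0,"wz":-0.0},{"hand":85,"tx":-11,"ty":-1,"tz":30,"wx":0.0,"wy":0.0,"wz":-0.0}]
```

View pics/cup.png

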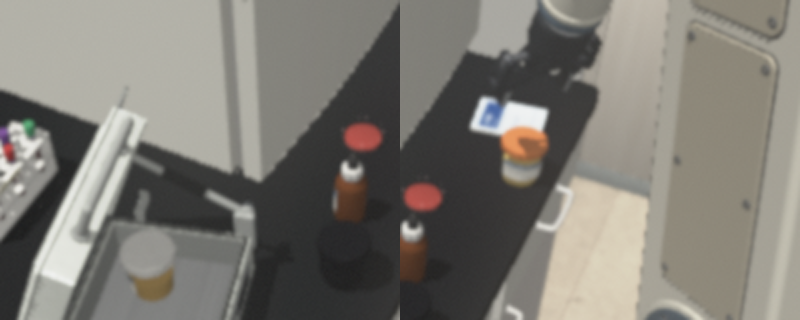

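Picture: lid about 1.17, rod standing at its raised angle ((130,155)–(240,205)); right panel: open fingers above the orange cup (525,150). Descend and grip.

>>> {"name": "arm_command", "arguments": {
  "deltas": [
    {"hand": 85,"tx": -11,"ty": -1,"tz": 30,"wx": 0,"wy": 0,"wz": 0},
    {"hand": 85,"tx": -11,"ty": -1,"tz": 30,"wx": 0,"wy": 0,"wz": 0},
    {"hand": 85,"tx": -11,"ty": -1,"tz": 30,"wx": 0,"wy": 0,"wz": 0},
    {"hand": 85,"tx": 0,"ty": 0,"tz": 0,"wx": 0,"wy": 0,"wz": 0}
  ],
  "squeeze": 25
}}

```text
clock: 15.7
eef_pos: [490.9, -233.8, 33.9]
tcp_rot: [3.139, -0.322, -0.449]
contact_force: [0.7, -1.0, 0.9]
opening: 0.999
grasp_force: 0.0
```

>>> {"name": "arm_command", "arguments": {
  "deltas": [
    {"hand": 50,"tx": 0,"ty": 0,"tz": 0,"wx": 0,"wy": 0,"wz": 0},
    {"hand": 50,"tx": 0,"ty": 0,"tz": 0,"wx": 0,"wy": 0,"wz": 0},
    {"hand": 50,"tx": 0,"ty": 0,"tz": 0,"wx": 0,"wy": 0,"wz": 0}
  ],
  "squeeze": 25
}}

```text
clock: 16.08
eef_pos: [493.5, -235.3, 37.1]
tcp_rot: [3.139, -0.329, -0.449]
contact_force: [-1.4, 1.1, 9.0]
opening: 0.725
grasp_force: 28.1
```

Run:
```python
from kin import *
np.set_printoptions(precision=2,suppress=True)
s=r.sense();T=R.from_euler('xyz',s["tcp_rot"]);print(s["clock"],s["eef_pos"],s["tcp_rot"],s["opening"]*85.4,s["grasp_force"],s["contact_force"],"grasp z",(s["eef_pos"]-19*T.apply([0,0,1])))
z=(s["eef_pos"]-19*T.apply([0,0,1]))[2]
P1=Cw(-110,46,0)[:2];P2=Cw(-35,46,0)[:2];a=-s["tcp_rot"][1]
w=[(cg(s["eef_pos"][:2]-19*T.apply([0,0,1])[:2],z+165,HC),ori(a,HC),35,50),(cg([430,0],z+165,0),ori(a,0),50,50),(cg(P1,z+120,.5),ori(a,.5),50,50)]
check(w);plan(w)
```

```text
16.075 [ 493.49 -235.32   37.08] [ 3.14 -0.33 -0.45] 61.93382811700459 28.110840701201596 [-1.4   1.08  9.02] grasp z [ 487.98 -232.6    55.06]
chk [-0.44  0.11  2.07 -0.    0.63  1.58] err 0.0 step 0.07
chk [-0.   -0.08  2.27  0.    0.62  1.57] err 0.0 step 0.09
chk [ 0.66  0.13  2.18 -0.1   0.51  1.81] err 0.0 step 0.13
[{"hand":50,"tx":11,"ty":0,"tz":-31,"wx":0.0,"wy":-0.0,"wz":0.0},{"hand":50,"tx":10,"ty":0,"tz":-31,"wx":0.0,"wy":-0.0,"wz":0.0},{"hand":50,"tx":11,"ty":0,"tz":-32,"wx":0.0,"wy":-0.0,"wz":0.0},{"hand":50,"tx":11,"ty":0,"tz":-31,"wx":0.0,"wy":-0.0,"wz":0.0},{"hand":50,"tx":10,"ty":0,"tz":-31,"wx":0.0,"wy":-0.0,"wz":0.0},{"hand":50,"tx":-29,"ty":-37,"tz":-10,"wx":0.03,"wy":0.0,"wz":-0.09},{"hand":50,"tx":-26,"ty":-40,"tz":-9,"wx":0.03,"wy":0.0,"wz":-0.08},{"hand":50,"tx":-22,"ty":-43,"tz":-8,"wx":0.03,"wy":0.0,"wz":-0.09}]
[{"hand":50,"tx":-18,"ty":-44,"tz":-6,"wx":0.03,"wy":0.0,"wz":-0.08},{"hand":50,"tx":-15,"ty":-46,"tz":-5,"wx":0.03,"wy":0.0,"wz":-0.09},{"hand":50,"tx":-5,"ty":-43,"tz":5,"wx":0.02,"wy":0.0,"wz":-0.07},{"hand":50,"tx":-1,"ty":-42,"tz":6,"wx":0.03,"wy":0.0,"wz":-0.06},{"hand":50,"tx":1,"ty":-43,"tz":8,"wx":0.02,"wy":0.0,"wz":-0.07},{"hand":50,"tx":3,"ty":-42,"tz":8,"wx":0.02,"wy":-0.0,"wz":-0.07},{"hand":50,"tx":7,"ty":-41,"tz":9,"wx":0.02,"wy":0.0,"wz":-0.06},{"hand":50,"tx":9,"ty":-41,"tz":10,"wx":0.03,"wy":0.0,"wz":-0.07}]
[{"hand":50,"tx":12,"ty":-40,"tz":11,"wx":0.02,"wy":0.0,"wz":-0.07}]
```

>>> {"name": "arm_command", "arguments": {
  "deltas": [
    {"hand": 50,"tx": 5,"ty": 0,"tz": -15,"wx": 0,"wy": 0,"wz": 0},
    {"hand": 50,"tx": 10,"ty": 0,"tz": -31,"wx": 0,"wy": 0,"wz": 0},
    {"hand": 50,"tx": 11,"ty": 0,"tz": -32,"wx": 0,"wy": 0,"wz": 0},
    {"hand": 50,"tx": 11,"ty": 0,"tz": -31,"wx": 0,"wy": 0,"wz": 0},
    {"hand": 50,"tx": 10,"ty": 0,"tz": -31,"wx": 0,"wy": 0,"wz": 0},
    {"hand": 50,"tx": 6,"ty": 0,"tz": -16,"wx": 0,"wy": 0,"wz": 0}
  ],
  "squeeze": 32
}}

```text
clock: 16.82
eef_pos: [493.0, -234.6, 202.7]
tcp_rot: [3.139, -0.329, -0.449]
contact_force: [-1.0, 0.3, -0.7]
opening: 0.726
grasp_force: 35.2
```

Run:
```python
from kin import *
np.set_printoptions(precision=2,suppress=True)
s=r.sense();print(s["opening"]*85.4,s["grasp_force"],s["contact_force"],s["eef_pos"],s["tcp_rot"])
f=imaging.grab_frame("scene");cv2.imwrite("pics/carry.png",f["image"][:,:,::-1])
a=-s["tcp_rot"][1];z=55
P1=Cw(-110,46,0)[:2]
w=[(cg([430,0],z+165,0),ori(a,0),42,50),(cg(P1,z+120,.5),ori(a,.5),42,50)]
plan(w)
```

```text
62.01484549578122 35.20610755731468 [-1.03  0.29 -0.69] [ 493.02 -234.63  202.74] [ 3.14 -0.33 -0.45]
[{"hand":50,"tx":-24,"ty":-31,"tz":-8,"wx":0.02,"wy":-0.0,"wz":-0.07},{"hand":50,"tx":-23,"ty":-33,"tz":-8,"wx":0.03,"wy":-0.0,"wz":-0.07},{"hand":50,"tx":-19,"ty":-35,"tz":-6,"wx":0.02,"wy":-0.0,"wz":-0.07},{"hand":50,"tx":-18,"ty":-36,"tz":-6,"wx":0.03,"wy":-0.0,"wz":-0.07},{"hand":50,"tx":-15,"ty":-37,"tz":-4,"wx":0.02,"wy":-0.0,"wz":-0.07},{"hand":50,"tx":-12,"ty":-38,"tz":-4,"wx":0.03,"wy":-0.0,"wz":-0.07},{"hand":50,"tx":-4,"ty":-37,"tz":5,"wx":0.02,"wy":-0.0,"wz":-0.06},{"hand":50,"tx":-3,"ty":-38,"tz":5,"wx":0.02,"wy":-0.0,"wz":-0.06}]
[{"hand":50,"tx":0,"ty":-37,"tz":6,"wx":0.02,"wy":-0.0,"wz":-0.06},{"hand":50,"tx":3,"ty":-37,"tz":7,"wx":0.02,"wy":-0.0,"wz":-0.06},{"hand":50,"tx":4,"ty":-37,"tz":7,"wx":0.02,"wy":-0.0,"wz":-0.06},{"hand":50,"tx":7,"ty":-36,"tz":8,"wx":0.02,"wy":-0.0,"wz":-0.06},{"hand":50,"tx":9,"ty":-36,"tz":9,"wx":0.02,"wy":-0.0,"wz":-0.06},{"hand":50,"tx":11,"ty":-34,"tz":10,"wx":0.02,"wy":-0.0,"wz":-0.06}]
```

>>> {"name": "arm_command", "arguments": {
  "deltas": [
    {"hand": 50,"tx": -24,"ty": -31,"tz": -8,"wx": 0.02,"wy": 0,"wz": -0.07},
    {"hand": 50,"tx": -23,"ty": -33,"tz": -8,"wx": 0.03,"wy": 0,"wz": -0.07},
    {"hand": 50,"tx": -19,"ty": -35,"tz": -6,"wx": 0.02,"wy": 0,"wz": -0.07},
    {"hand": 50,"tx": -18,"ty": -36,"tz": -6,"wx": 0.03,"wy": 0,"wz": -0.07},
    {"hand": 50,"tx": -15,"ty": -37,"tz": -4,"wx": 0.02,"wy": 0,"wz": -0.07},
    {"hand": 50,"tx": -12,"ty": -38,"tz": -4,"wx": 0.03,"wy": 0,"wz": -0.07},
    {"hand": 50,"tx": -4,"ty": -37,"tz": 5,"wx": 0.02,"wy": 0,"wz": -0.06},
    {"hand": 50,"tx": -3,"ty": -38,"tz": 5,"wx": 0.02,"wy": 0,"wz": -0.06}
  ]
}}

```text
clock: 17.88
eef_pos: [428.6, 76.7, 187.0]
tcp_rot: [-3.136, -0.326, 0.123]
contact_force: [-0.1, -0.2, -0.8]
opening: 0.72
grasp_force: 35.3
```

>>> {"name": "arm_command", "arguments": {
  "deltas": [
    {"hand": 50,"tx": 0,"ty": -37,"tz": 6,"wx": 0.02,"wy": 0,"wz": -0.06},
    {"hand": 50,"tx": 3,"ty": -37,"tz": 7,"wx": 0.02,"wy": 0,"wz": -0.06},
    {"hand": 50,"tx": 4,"ty": -37,"tz": 7,"wx": 0.02,"wy": 0,"wz": -0.06},
    {"hand": 50,"tx": 7,"ty": -36,"tz": 8,"wx": 0.02,"wy": 0,"wz": -0.06},
    {"hand": 50,"tx": 9,"ty": -36,"tz": 9,"wx": 0.02,"wy": 0,"wz": -0.06},
    {"hand": 50,"tx": 11,"ty": -34,"tz": 10,"wx": 0.02,"wy": 0,"wz": -0.06},
    {"hand": 50,"tx": 0,"ty": 0,"tz": 0,"wx": 0,"wy": 0,"wz": 0}
  ]
}}

```text
clock: 18.75
eef_pos: [414.0, 300.4, 153.9]
tcp_rot: [-3.138, -0.327, 0.503]
contact_force: [-0.7, 0.6, -0.4]
opening: 0.727
grasp_force: 35.3
```

Run:
```python
from kin import *
np.set_printoptions(precision=2,suppress=True)
s=r.sense();T=R.from_euler('xyz',s["tcp_rot"]);gp=s["eef_pos"]-19*T.apply([0,0,1]);print(s["clock"],RZ.T@(gp-C0),s["tcp_rot"],s["opening"]*85.4,s["grasp_force"],s["contact_force"])
f=imaging.grab_frame("scene");g=imaging.grab_frame("top")
A=cv2.resize(f["image"][110:310,120:320],(400,400),interpolation=cv2.INTER_CUBIC);B=cv2.resize(g["image"][90:290,90:290],(400,400),interpolation=cv2.INTER_CUBIC)
cv2.imwrite("pics/prop.png",np.hstack([A,B])[:,:,::-1])
c,m=blob(f["image"],(5,120,90),(22,255,255),(120,110,400,330));print("orange scene",cv2.boundingRect(c),proj(f,[gp,gp+[0,0,13]]))
q,e=s["qpos"],0
a=LEAN
w=[(cg(Cw(-35,46,0)[:2],55+16+55,.546),ori(-s["tcp_rot"][1],.546),30,50),(cg(Cw(-35,46,0)[:2],55+16+3,.546),ori(a,.546),15,50)]
check(w);plan(w)
# lid handle ends brightness search: project hypotheses
for th in(1.0,1.02,1.05,1.1,1.15):
    P=[Cw(lidpt(th,-220,12)[0],y,lidpt(th,-220,12)[1]) for y in np.linspace(-50,50,30)]
    print(th,*[cv2.cvtColor(ff["image"],7)[tuple(np.round(proj(ff,P)).astype(int).T[::-1])].mean().round() for ff in(f,)])
```

```text
18.75 [-110.1    48.64  171.92] [-3.14 -0.33  0.5 ] 62.05686152011264 35.32521180648473 [-0.69  0.57 -0.36]
orange scene (219, 239, 16, 26) [[235.87 254.88]
 [235.51 250.78]]
chk [ 0.63  0.32  2.06 -0.06  0.43  1.71] err 0.0 step 0.03
chk [ 0.63  0.42  2.09 -0.09  0.31  1.73] err 0.0 step 0.02
[{"hand":50,"tx":19,"ty":-1,"tz":23,"wx":0.0,"wy":0.0,"wz":-0.01},{"hand":50,"tx":19,"ty":0,"tz":22,"wx":0.01,"wy":0.0,"wz":-0.02},{"hand":50,"tx":20,"ty":0,"tz":23,"wx":0.0,"wy":0.0,"wz":-0.01},{"hand":50,"tx":-4,"ty":0,"tz":12,"wx":0.0,"wy":0.0,"wz":-0.0},{"hand":50,"tx":-4,"ty":0,"tz":13,"wx":0.0,"wy":0.0,"wz":-0.0},{"hand":50,"tx":-5,"ty":0,"tz":12,"wx":0.0,"wy":0.0,"wz":-0.0},{"hand":50,"tx":-4,"ty":0,"tz":12,"wx":0.0,"wy":0.0,"wz":-0.0}]
1.0 85.0
1.02 130.0
1.05 130.0
1.1 186.0
1.15 194.0
```

View pics/prop.png

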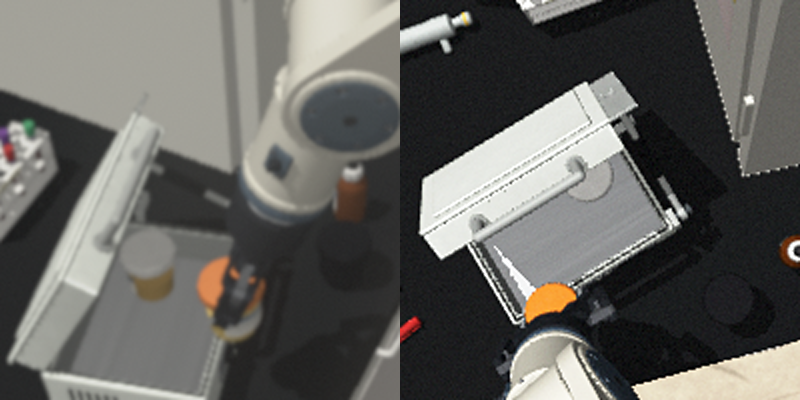

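Picture: lid is lowering toward the rod (handle (477,225)–(577,172) in the right panel), the cup is held upright at (235,285, left), inner cup undisturbed. I'll work out the lid angle from the handle's pixels and wait for it to settle.

```bash
cat >> kin.py <<'E'
def lidang(f,P):
    # bar brightness contrast: bar line vs shifted lines, in the chest-y middle
    g=cv2.GaussianBlur(cv2.cvtColor(f["image"],7),(0,0),.7).astype(np.float32);best=[]
    for th in np.arange(.95,1.27,.01):
        def line(dx,dz): 
            x,z=lidpt(th,-220+dx,12+dz); return cv2.remap(g,proj(f,[Cw(x,y,z) for y in np.linspace(*P,30)]).astype(np.float32)[None],None,1).mean()
        best.append((line(0,0)-.5*(line(0,14)+line(0,-14)),th))
    return sorted(best)[-3:]
E
python3 - <<'E'
from kin import *
np.set_printoptions(precision=1,suppress=True)
t=imaging.grab_frame("top")
for th in(.98,1.02,1.06,1.1,1.14): print(th,proj(t,[Cw(lidpt(th,-220,12)[0],y,lidpt(th,-220,12)[1]) for y in(60,-60)]).ravel())
print(lidang(t,(-50,50)))
E
```

```text
0.98 [134.3 215.1 184.4 184.9]
1.02 [132.  211.8 182.2 181.5]
1.06 [129.6 208.4 180.  178.1]
1.1 [127.2 205.  177.8 174.6]
1.14 [124.8 201.4 175.5 171. ]
[(np.float32(29.783966), np.float64(1.07)), (np.float32(33.3163), np.float64(1.11)), (np.float32(36.186707), np.float64(1.1))]
```

>>> {"name": "arm_command", "arguments": {
  "deltas": [
    {"hand": 50,"tx": 0,"ty": 0,"tz": 0,"wx": 0,"wy": 0,"wz": 0},
    {"hand": 50,"tx": 0,"ty": 0,"tz": 0,"wx": 0,"wy": 0,"wz": 0},
    {"hand": 50,"tx": 0,"ty": 0,"tz": 0,"wx": 0,"wy": 0,"wz": 0},
    {"hand": 50,"tx": 0,"ty": 0,"tz": 0,"wx": 0,"wy": 0,"wz": 0},
    {"hand": 50,"tx": 0,"ty": 0,"tz": 0,"wx": 0,"wy": 0,"wz": 0},
    {"hand": 50,"tx": 0,"ty": 0,"tz": 0,"wx": 0,"wy": 0,"wz": 0},
    {"hand": 50,"tx": 0,"ty": 0,"tz": 0,"wx": 0,"wy": 0,"wz": 0},
    {"hand": 50,"tx": 0,"ty": 0,"tz": 0,"wx": 0,"wy": 0,"wz": 0}
  ]
}}

```text
clock: 19.9
eef_pos: [414.3, 298.7, 154.2]
tcp_rot: [-3.138, -0.327, 0.501]
contact_force: [-0.3, -0.4, -1.1]
opening: 0.723
grasp_force: 35.3
```

>>> {"name": "arm_command", "arguments": {
  "deltas": [
    {"hand": 50,"tx": 0,"ty": 0,"tz": 0,"wx": 0,"wy": 0,"wz": 0},
    {"hand": 50,"tx": 0,"ty": 0,"tz": 0,"wx": 0,"wy": 0,"wz": 0},
    {"hand": 50,"tx": 0,"ty": 0,"tz": 0,"wx": 0,"wy": 0,"wz": 0},
    {"hand": 50,"tx": 0,"ty": 0,"tz": 0,"wx": 0,"wy": 0,"wz": 0},
    {"hand": 50,"tx": 0,"ty": 0,"tz": 0,"wx": 0,"wy": 0,"wz": 0},
    {"hand": 50,"tx": 0,"ty": 0,"tz": 0,"wx": 0,"wy": 0,"wz": 0},
    {"hand": 50,"tx": 0,"ty": 0,"tz": 0,"wx": 0,"wy": 0,"wz": 0},
    {"hand": 50,"tx": 0,"ty": 0,"tz": 0,"wx": 0,"wy": 0,"wz": 0}
  ]
}}

```text
clock: 20.9
eef_pos: [414.3, 298.7, 154.2]
tcp_rot: [-3.138, -0.327, 0.501]
contact_force: [-0.2, -0.1, -0.4]
opening: 0.724
grasp_force: 35.3
```

Run:
```python
from kin import *
print(r.sense()["clock"],lidang(imaging.grab_frame("top"),(-50,50)))
```

```text
20.9 [(np.float32(29.338882), np.float64(1.06)), (np.float32(33.791626), np.float64(1.09)), (np.float32(34.945297), np.float64(1.1))]
```

>>> {"name": "arm_command", "arguments": {
  "deltas": [
    {"hand": 50,"tx": 0,"ty": 0,"tz": 0,"wx": 0,"wy": 0,"wz": 0},
    {"hand": 50,"tx": 0,"ty": 0,"tz": 0,"wx": 0,"wy": 0,"wz": 0},
    {"hand": 50,"tx": 0,"ty": 0,"tz": 0,"wx": 0,"wy": 0,"wz": 0},
    {"hand": 50,"tx": 0,"ty": 0,"tz": 0,"wx": 0,"wy": 0,"wz": 0}
  ]
}}

```text
clock: 21.45
eef_pos: [414.3, 298.7, 154.2]
tcp_rot: [-3.138, -0.327, 0.501]
contact_force: [0.2, 1.1, -0.5]
opening: 0.722
grasp_force: 35.3
```

Run:
```python
from kin import *
np.set_printoptions(precision=1,suppress=True)
t=imaging.grab_frame("top");g=cv2.cvtColor(t["image"],7)
old=cv2.resize(cv2.cvtColor(cv2.imread("pics/prop.png")[:,400:],6),(200,200),interpolation=cv2.INTER_AREA)
new=g[90:290,90:290]
print("moved",cv2.phaseCorrelate(np.float32(old[75:120,30:100]),np.float32(new[75:120,30:100])))
# profile across bar at mid: along chest x direction in the image
for y in (0,20):
    for th in (1.02,1.1):
        x,z=lidpt(th,-220,12); P=[Cw(x+d,y,z) for d in range(-40,41,4)]
        print(y,th,cv2.remap(g,proj(t,P).astype(np.float32)[None],None,1).ravel())
# flange top edge / hole
for th in (1.0,1.02,1.05,1.1): print(th,proj(t,[Cw(lidpt(th,-95,34)[0],-132,lidpt(th,-95,34)[1]),Cw(lidpt(th,-178,30)[0],-150,lidpt(th,-178,30)[1])]).ravel())
print(lidang(t,(-50,50)),lidang(imaging.grab_frame("scene"),(-50,50)))
```

```text
moved ((0.15426968018411458, 0.7811159250009823), 0.9223601470758885)
0 1.02 [146 141 151 150 148 146 149 150 145 145 129 145 221 208 228 229 228 229
 229 237 179]
0 1.1 [148 148 148 149 146 146 112 172 227 214 228 229 229 229 228 246 218 233
 230 236 232]
20 1.02 [146 144 149 150 147 148 149 147 147 148 134 147 217 211 226 229 232 230
 230 236 199]
20 1.1 [146 148 150 149 148 148 128 175 226 187 229 229 231 231 231 246 234 236
 202 233 232]
1.0 [196.7 139.5 212.1 147.7]
1.02 [196.2 138.7 211.3 146.3]
1.05 [195.5 137.6 210.  144.1]
1.1 [194.4 135.7 207.8 140.5]
[(np.float32(29.256363), np.float64(1.06)), (np.float32(34.16992), np.float64(1.09)), (np.float32(35.10942), np.float64(1.1))] [(np.float32(66.06972), np.float64(1.1700000000000002)), (np.float32(69.535904), np.float64(1.1900000000000002)), (np.float32(70.63954), np.float64(1.1800000000000002))]
```

Run:
```python
from kin import *
np.set_printoptions(precision=2,suppress=True)
t=imaging.grab_frame("top");new=np.float32(cv2.cvtColor(t["image"],7));s=imaging.grab_frame("scene")
old=new.copy();old[90:290,90:290]=cv2.resize(cv2.cvtColor(cv2.imread("pics/prop.png")[:,400:],6),(200,200),interpolation=cv2.INTER_AREA)
def edge(g,th,ys=np.linspace(-45,45,19)):
    o=[]
    for y in ys:
        x,z=lidpt(th,-220,12);d=np.arange(-30,31,1.)
        v=cv2.remap(g,proj(t,[Cw(x+k,y,z) for k in d]).astype(np.float32)[None],None,1).ravel()
        i=np.argmax(v>185);o.append(d[i])
    return np.median(o),np.std(o)
for n,g in(("old",old),("new",new)): print(n,[(th,edge(g,th)) for th in(1.02,1.06,1.1)], "expect -6")
cv2.imwrite("pics/s21.png",s["image"][:,:,::-1])
# flange hole/outer corner: dark-bright edge of flange along its tip corner in top view
hsv=new[130:155,185:220];print(hsv.astype(int)[::2,::2])
```

```text
old [(1.02, (np.float64(9.0), np.float64(0.0))), (1.06, (np.float64(0.0), np.float64(0.0))), (1.1, (np.float64(-8.0), np.float64(0.44034738238635557)))] expect -6
new [(1.02, (np.float64(6.0), np.float64(0.44034738238635557))), (1.06, (np.float64(-2.0), np.float64(0.0))), (1.1, (np.float64(-11.0), np.float64(0.0)))] expect -6
[[ 26  93 175 180 175 179 179 189  30  28  26  23  23  28  28  24  32  21]
 [163 179 177 178 178 178 173 210  75  29  34  32  30  32  23  31  26  29]
 [177 176 173 176 175 171 169 170 174  13  29  25  29  22  31  27  27  29]
 [232 176 177 174 166 199 160 172 173 151  22  30  27  26  30  29  29  27]
 [232 197 205 168 160 200 171 167 170 171 175  30  29  17  28  24  26  26]
 [229 234 133 171 168 172 169 165 166 171 174  48  24  25  28  31  31  31]
 [230 232 224 169 169 166 169 165 171 172 174 175  20  29  24  24  30  29]
 [230 229 231 152 166 171 169 166 166 172 225 134  28  25  24  22  32  24]
 [232 231 231 234 165 171 168 167 196 179  65  22  26  28  22  13  20  27]
 [236 230 231 231 186 170 155 179 112  86 135  22  17  18  13  20  19  19]
 [182 229 229 229 244 220 191  15 100 107 102  46  13   9  19  17  16  15]
 [145 232 233 255 183 109  32 117 121 110 103  35  16  18  16  16  16  14]
 [232 254 245 164 242 242 127 129 130  93 115  87  14  18  18  18  18  10]]
```

>>> {"name": "arm_command", "arguments": {
  "deltas": [
    {"hand": 50,"tx": 0,"ty": 0,"tz": 0,"wx": 0,"wy": 0,"wz": 0},
    {"hand": 50,"tx": 0,"ty": 0,"tz": 0,"wx": 0,"wy": 0,"wz": 0},
    {"hand": 50,"tx": 0,"ty": 0,"tz": 0,"wx": 0,"wy": 0,"wz": 0},
    {"hand": 50,"tx": 0,"ty": 0,"tz": 0,"wx": 0,"wy": 0,"wz": 0},
    {"hand": 50,"tx": 0,"ty": 0,"tz": 0,"wx": 0,"wy": 0,"wz": 0},
    {"hand": 50,"tx": 0,"ty": 0,"tz": 0,"wx": 0,"wy": 0,"wz": 0}
  ]
}}

```text
clock: 22.4
eef_pos: [414.3, 298.7, 154.2]
tcp_rot: [-3.138, -0.327, 0.501]
contact_force: [0.5, -0.1, -1.2]
opening: 0.722
grasp_force: 35.3
```

```bash
cat >> kin.py <<'E'
def edge(t,th=1.05):
    g=np.float32(cv2.cvtColor(t["image"],7));o=[]
    for y in np.linspace(-45,45,19):
        x,z=lidpt(th,-220,12);d=np.arange(-30,31,.5)
        v=cv2.remap(g,proj(t,[Cw(x+k,y,z) for k in d]).astype(np.float32)[None],None,1).ravel()
        o.append(d[np.argmax(v>185)])
    return np.mean(o), th-(np.mean(o)+5.5)/-215 if 0 else th+(np.mean(o)+5.5)/215
def rodprof(s,rs,fs):
    g=np.float32(cv2.cvtColor(s["image"],7))
    return [[float(cv2.remap(g,proj(s,[Cw(-80+q*np.cos(f),-132,84+q*np.sin(f)) for q in rs]).astype(np.float32)[None],None,1).mean().round()) for f in fs]]
E
python3 - <<'E'
from kin import *
t=imaging.grab_frame("top");s=imaging.grab_frame("scene");print(r.sense()["clock"],edge(t))
fs=np.arange(.36,.70,.02);print(fs.round(2).tolist())
for rs in ((30,40,50),(116,122,128),(134,138,142)): print(rs,rodprof(s,rs,fs))
old={**s,"image":s["image"].copy()};im=cv2.imread("pics/carry.png")[:,:,::-1].copy();old["image"]=im
for rs in ((30,40,50),(116,122,128),(134,138,142)): print("t16.8",rs,rodprof(old,rs,fs))
E
```

```text
22.5 (np.float64(-0.34210526315789475), np.float64(1.0739902080783355))
[0.36, 0.38, 0.4, 0.42, 0.44, 0.46, 0.48, 0.5, 0.52, 0.54, 0.56, 0.58, 0.6, 0.62, 0.64, 0.66, 0.68]
(30, 40, 50) [[89.0, 93.0, 97.0, 100.0, 103.0, 105.0, 106.0, 107.0, 106.0, 104.0, 103.0, 100.0, 97.0, 93.0, 88.0, 84.0, 79.0]]
(116, 122, 128) [[92.0, 94.0, 96.0, 100.0, 104.0, 110.0, 115.0, 114.0, 108.0, 99.0, 89.0, 79.0, 74.0, 71.0, 71.0, 69.0, 68.0]]
(134, 138, 142) [[171.0, 170.0, 169.0, 169.0, 167.0, 164.0, 162.0, 162.0, 161.0, 161.0, 158.0, 156.0, 154.0, 151.0, 149.0, 147.0, 145.0]]
t16.8 (30, 40, 50) [[111.0, 118.0, 123.0, 128.0, 133.0, 137.0, 139.0, 140.0, 140.0, 139.0, 138.0, 136.0, 133.0, 128.0, 122.0, 116.0, 109.0]]
t16.8 (116, 122, 128) [[57.0, 59.0, 65.0, 77.0, 92.0, 106.0, 117.0, 119.0, 113.0, 101.0, 84.0, 70.0, 62.0, 59.0, 58.0, 59.0, 59.0]]
t16.8 (134, 138, 142) [[90.0, 92.0, 93.0, 100.0, 110.0, 120.0, 128.0, 127.0, 117.0, 102.0, 85.0, 74.0, 67.0, 65.0, 62.0, 62.0, 62.0]]
```

>>> {"name": "arm_command", "arguments": {
  "deltas": [
    {"hand": 50,"tx": 0,"ty": 0,"tz": 0,"wx": 0,"wy": 0,"wz": 0},
    {"hand": 50,"tx": 0,"ty": 0,"tz": 0,"wx": 0,"wy": 0,"wz": 0},
    {"hand": 50,"tx": 0,"ty": 0,"tz": 0,"wx": 0,"wy": 0,"wz": 0},
    {"hand": 50,"tx": 0,"ty": 0,"tz": 0,"wx": 0,"wy": 0,"wz": 0},
    {"hand": 50,"tx": 0,"ty": 0,"tz": 0,"wx": 0,"wy": 0,"wz": 0},
    {"hand": 50,"tx": 0,"ty": 0,"tz": 0,"wx": 0,"wy": 0,"wz": 0},
    {"hand": 50,"tx": 0,"ty": 0,"tz": 0,"wx": 0,"wy": 0,"wz": 0},
    {"hand": 50,"tx": 0,"ty": 0,"tz": 0,"wx": 0,"wy": 0,"wz": 0}
  ]
}}

```text
clock: 23.5
eef_pos: [414.3, 298.7, 154.2]
tcp_rot: [-3.138, -0.327, 0.501]
contact_force: [-0.5, 0.2, -0.0]
opening: 0.725
grasp_force: 35.3
```

>>> {"name": "arm_command", "arguments": {
  "deltas": [
    {"hand": 50,"tx": 0,"ty": 0,"tz": 0,"wx": 0,"wy": 0,"wz": 0},
    {"hand": 50,"tx": 0,"ty": 0,"tz": 0,"wx": 0,"wy": 0,"wz": 0},
    {"hand": 50,"tx": 0,"ty": 0,"tz": 0,"wx": 0,"wy": 0,"wz": 0},
    {"hand": 50,"tx": 0,"ty": 0,"tz": 0,"wx": 0,"wy": 0,"wz": 0},
    {"hand": 50,"tx": 0,"ty": 0,"tz": 0,"wx": 0,"wy": 0,"wz": 0},
    {"hand": 50,"tx": 0,"ty": 0,"tz": 0,"wx": 0,"wy": 0,"wz": 0},
    {"hand": 50,"tx": 0,"ty": 0,"tz": 0,"wx": 0,"wy": 0,"wz": 0},
    {"hand": 50,"tx": 0,"ty": 0,"tz": 0,"wx": 0,"wy": 0,"wz": 0}
  ]
}}

```text
clock: 24.5
eef_pos: [414.3, 298.7, 154.2]
tcp_rot: [-3.138, -0.327, 0.501]
contact_force: [0.1, 0.3, -0.5]
opening: 0.722
grasp_force: 35.3
```

Run:
```python
from kin import *
t=imaging.grab_frame("top");s=imaging.grab_frame("scene");print(r.sense()["clock"],edge(t))
fs=np.arange(.44,.58,.01);print(fs.round(2).tolist())
print(rodprof(s,(116,122,128),fs));old={**s,"image":cv2.imread("pics/s21.png")[:,:,::-1].copy()};print(rodprof(old,(116,122,128),fs))
# pixel difference old vs new scene in the lid region
d=cv2.absdiff(old["image"],s["image"])[110:300,120:205].max(2);print("diff>40:",(d>40).sum())
```

```text
24.6 (np.float64(-0.34210526315789475), np.float64(1.0739902080783355))
[0.44, 0.45, 0.46, 0.47, 0.48, 0.49, 0.5, 0.51, 0.52, 0.53, 0.54, 0.55, 0.56, 0.57]
[[104.0, 107.0, 110.0, 113.0, 115.0, 114.0, 113.0, 112.0, 109.0, 104.0, 100.0, 95.0, 89.0, 83.0]]
[[105.0, 108.0, 111.0, 114.0, 115.0, 114.0, 114.0, 112.0, 109.0, 105.0, 100.0, 95.0, 89.0, 83.0]]
diff>40: 0
```

Run:
```python
from kin import *
t=imaging.grab_frame("top");now=np.float32(cv2.cvtColor(t["image"],7))
lid=now.copy();lid[90:290,80:320]=cv2.resize(cv2.cvtColor(cv2.imread("pics/lid.png")[:,400:],6),(240,200),interpolation=cv2.INTER_CUBIC)
def prof(g,th,ys):
    d=np.arange(-24,25,2.);x,z=lidpt(th,-220,12)
    return np.mean([cv2.remap(g,proj(t,[Cw(x+k,y,z) for k in d]).astype(np.float32)[None],None,1).ravel() for y in ys],0).astype(int)
print(np.arange(-24,25,2))
for y in (-55,-48,-40,-32): print("lid 1.143",y,prof(lid,1.143,[y]))
for th in (1.02,1.045,1.074): print(th,prof(now,th,np.linspace(-55,-30,8)))
```

```text
[-24 -22 -20 -18 -16 -14 -12 -10  -8  -6  -4  -2   0   2   4   6   8  10
  12  14  16  18  20  22  24]
lid 1.143 -55 [160 161 160 159 157 157 158 160 160 159 140 100 118 165 196 206 193 164
 154 147 168 186 200 230 229]
lid 1.143 -48 [162 164 159 161 163 161 159 157 158 160 153 118 119 167 198 206 196 204
 225 225 227 228 228 227 228]
lid 1.143 -40 [115  96 117 102 101 109 117 127 128 133 125 103 121 168 199 201 187 195
 220 225 225 226 228 229 229]
lid 1.143 -32 [223 224 223 220 212 205 194 178 144 133 120  97 123 168 197 206 196 206
 224 227 226 227 227 227 227]
1.02 [147 146 145 140 143 147 151 153 155 155 156 161 152 114 132 183 216 220
 205 198 217 219 216 214 216]
1.045 [142 141 146 150 152 154 155 155 159 158 126 117 168 206 223 210 199 211
 219 218 215 215 221 225 229]
1.074 [150 152 155 155 155 160 157 120 122 173 210 222 208 199 213 220 218 216
 216 222 225 229 230 230 233]
```

Run:
```python
from kin import *
s=imaging.grab_frame("scene")
def load(n,y0):
    im=s["image"].copy();im[y0:y0+200,120:320]=cv2.resize(cv2.imread(n)[:,:400,::-1],(200,200),interpolation=cv2.INTER_AREA);return {**s,"image":im}
for lab,f,c in (("parked",load("pics/rod.png",120),0),("gripped .517",load("pics/rod2.png",110),.517),("now",s,.5)):
    fs=c+np.arange(-.1,.11,.02);print(lab,fs.round(2).tolist())
    for rs in ((116,120,124),(124,128,132),(30,36,42)): print(rs,rodprof(f,rs,fs)[0])
```

```text
parked [-0.1, -0.08, -0.06, -0.04, -0.02, 0.0, 0.02, 0.04, 0.06, 0.08, 0.1]
(116, 120, 124) [61.0, 71.0, 82.0, 95.0, 105.0, 111.0, 112.0, 106.0, 98.0, 88.0, 79.0]
(124, 128, 132) [92.0, 99.0, 106.0, 111.0, 116.0, 118.0, 117.0, 113.0, 108.0, 102.0, 94.0]
(30, 36, 42) [104.0, 107.0, 110.0, 112.0, 113.0, 114.0, 114.0, 113.0, 112.0, 110.0, 107.0]
gripped .517 [0.42, 0.44, 0.46, 0.48, 0.5, 0.52, 0.54, 0.56, 0.58, 0.6, 0.62]
(116, 120, 124) [72.0, 86.0, 101.0, 111.0, 114.0, 110.0, 99.0, 84.0, 70.0, 60.0, 56.0]
(124, 128, 132) [69.0, 84.0, 100.0, 112.0, 116.0, 110.0, 99.0, 82.0, 68.0, 58.0, 55.0]
(30, 36, 42) [107.0, 109.0, 112.0, 112.0, 112.0, 112.0, 111.0, 110.0, 108.0, 105.0, 101.0]
now [0.4, 0.42, 0.44, 0.46, 0.48, 0.5, 0.52, 0.54, 0.56, 0.58, 0.6]
(116, 120, 124) [84.0, 91.0, 98.0, 107.0, 112.0, 112.0, 106.0, 94.0, 81.0, 69.0, 62.0]
(124, 128, 132) [130.0, 129.0, 128.0, 129.0, 127.0, 125.0, 119.0, 112.0, 106.0, 99.0, 96.0]
(30, 36, 42) [99.0, 102.0, 105.0, 106.0, 106.0, 106.0, 106.0, 105.0, 104.0, 101.0, 99.0]
```

Lid is settled (about 1.03–1.04, no change over 3 s), rod ≈0.50. Now place the cup.

Run:
```python
from kin import *
s=r.sense();a=-s["tcp_rot"][1]
P=Cw(-35,46,0)[:2]
w=[(cg(Cw(-60,46,0)[:2],55+16+70,.546),ori(a,.546),28,50),(cg(P,55+16+40,.546),ori(a,.546),28,50),(cg(P,55+16+4,.546),ori(a,.546),13,50)]
check(w);plan(w)
```

```text
chk [ 0.63  0.26  2.1  -0.06  0.45  1.71] err 0.0 step 0.02
chk [ 0.63  0.35  2.07 -0.07  0.4   1.71] err 0.0 step 0.01
chk [ 0.63  0.41  2.09 -0.09  0.31  1.73] err 0.0 step 0.01
[{"hand":50,"tx":13,"ty":0,"tz":15,"wx":0.0,"wy":-0.0,"wz":-0.01},{"hand":50,"tx":12,"ty":-1,"tz":16,"wx":0.01,"wy":-0.0,"wz":-0.02},{"hand":50,"tx":13,"ty":0,"tz":15,"wx":0.0,"wy":-0.0,"wz":-0.01},{"hand":50,"tx":7,"ty":0,"tz":18,"wx":0.0,"wy":-0.0,"wz":-0.0},{"hand":50,"tx":7,"ty":0,"tz":18,"wx":0.0,"wy":-0.0,"wz":-0.0},{"hand":50,"tx":-4,"ty":0,"tz":11,"wx":0.0,"wy":-0.0,"wz":-0.0},{"hand":50,"tx":-4,"ty":0,"tz":12,"wx":0.0,"wy":-0.0,"wz":-0.0},{"hand":50,"tx":-3,"ty":0,"tz":11,"wx":0.0,"wy":-0.0,"wz":-0.0}]
```

>>> {"name": "arm_command", "arguments": {
  "deltas": [
    {"hand": 50,"tx": 13,"ty": 0,"tz": 15,"wx": 0,"wy": 0,"wz": -0.01},
    {"hand": 50,"tx": 12,"ty": -1,"tz": 16,"wx": 0.01,"wy": 0,"wz": -0.02},
    {"hand": 50,"tx": 13,"ty": 0,"tz": 15,"wx": 0,"wy": 0,"wz": -0.01},
    {"hand": 50,"tx": 7,"ty": 0,"tz": 18,"wx": 0,"wy": 0,"wz": 0},
    {"hand": 50,"tx": 7,"ty": 0,"tz": 18,"wx": 0,"wy": 0,"wz": 0},
    {"hand": 50,"tx": -4,"ty": 0,"tz": 11,"wx": 0,"wy": 0,"wz": 0},
    {"hand": 50,"tx": -4,"ty": 0,"tz": 12,"wx": 0,"wy": 0,"wz": 0},
    {"hand": 50,"tx": -3,"ty": 0,"tz": 11,"wx": 0,"wy": 0,"wz": 0}
  ]
}}

```text
clock: 25.7
eef_pos: [479.1, 337.4, 56.8]
tcp_rot: [3.141, -0.327, 0.543]
contact_force: [0.5, 0.1, -0.3]
opening: 0.728
grasp_force: 35.3
```

>>> {"name": "arm_command", "arguments": {
  "deltas": [
    {"hand": 50,"tx": 0,"ty": 0,"tz": 0,"wx": 0,"wy": 0,"wz": 0},
    {"hand": 50,"tx": -1,"ty": 0,"tz": 2,"wx": 0,"wy": 0,"wz": 0},
    {"hand": 50,"tx": 0,"ty": 0,"tz": 0,"wx": 0,"wy": 0,"wz": 0}
  ]
}}

```text
clock: 26.08
eef_pos: [479.4, 337.7, 55.6]
tcp_rot: [3.141, -0.328, 0.543]
contact_force: [0.3, 0.3, -0.1]
opening: 0.723
grasp_force: 35.3
```

Run:
```python
from kin import *
np.set_printoptions(precision=2,suppress=True)
s=r.sense();T=R.from_euler('xyz',s["tcp_rot"]);gp=s["eef_pos"]-19*T.apply([0,0,1]);print(s["clock"],RZ.T@(gp-C0),s["tcp_rot"],s["opening"]*85.4,s["grasp_force"],s["contact_force"])
```

```text
26.075 [-34.78  46.35  73.63] [ 3.14 -0.33  0.54] 61.717904095070814 35.334570235863794 [ 0.27  0.35 -0.06]
```

Lower by 1 mm steps until a floor contact is felt.

>>> {"name": "arm_command", "arguments": {
  "deltas": [
    {"hand": 50,"tx": -1,"ty": 0,"tz": 2,"wx": 0,"wy": 0,"wz": 0},
    {"hand": 50,"tx": 0,"ty": 0,"tz": 0,"wx": 0,"wy": 0,"wz": 0}
  ]
}}

```text
clock: 26.32
eef_pos: [479.1, 337.5, 53.2]
tcp_rot: [3.141, -0.327, 0.543]
contact_force: [0.2, -0.7, -1.4]
opening: 0.725
grasp_force: 35.4
```

>>> {"name": "arm_command", "arguments": {
  "deltas": [
    {"hand": 50,"tx": 0,"ty": 0,"tz": 1,"wx": 0,"wy": 0,"wz": 0},
    {"hand": 50,"tx": 0,"ty": 0,"tz": 0,"wx": 0,"wy": 0,"wz": 0}
  ]
}}

```text
clock: 26.58
eef_pos: [479.9, 338.0, 53.3]
tcp_rot: [3.141, -0.329, 0.543]
contact_force: [-4.9, -2.5, 12.9]
opening: 0.726
grasp_force: 36.5
```

>>> {"name": "arm_command", "arguments": {
  "deltas": [
    {"hand": 66,"tx": 0,"ty": 0,"tz": 0,"wx": 0,"wy": 0,"wz": 0},
    {"hand": 70,"tx": 0,"ty": 0,"tz": 0,"wx": 0,"wy": 0,"wz": 0},
    {"hand": 75,"tx": 0,"ty": 0,"tz": 0,"wx": 0,"wy": 0,"wz": 0},
    {"hand": 75,"tx": 0,"ty": 0,"tz": 0,"wx": 0,"wy": 0,"wz": 0},
    {"hand": 75,"tx": 0,"ty": 0,"tz": -8,"wx": 0,"wy": 0,"wz": 0},
    {"hand": 75,"tx": 0,"ty": 0,"tz": -20,"wx": 0,"wy": 0,"wz": 0},
    {"hand": 75,"tx": 0,"ty": 0,"tz": -35,"wx": 0,"wy": 0,"wz": 0},
    {"hand": 75,"tx": 0,"ty": 0,"tz": -45,"wx": 0,"wy": 0,"wz": 0}
  ]
}}

```text
clock: 27.58
eef_pos: [448.8, 319.2, 155.1]
tcp_rot: [3.141, -0.326, 0.543]
contact_force: [1.2, 0.0, -0.4]
opening: 0.875
grasp_force: 0.0
```

Run:
```python
from kin import *
np.set_printoptions(precision=2,suppress=True)
s=r.sense();print(s["clock"],s["eef_pos"],s["tcp_rot"],s["contact_force"])
# back off, then come over the handle with shut fingers
x,z=lidpt(1.035,-220,12);print(x,z)
w=[(Cw(-170,0,200),ori(.2),50,0),(at(x-40,0,z+50,.2,0),ori(.2),50,0),(at(x-4,0,z+25,.2,0),ori(.2),50,0)]
check(w);plan(w)
```

```text
27.575 [448.78 319.15 155.08] [ 3.14 -0.33  0.54] [ 1.21  0.05 -0.38]
-13.997356908014261 265.2960296160143
chk [ 0.53 -0.    2.17  0.01  0.78  1.55] err 0.0 step 0.04
chk [0.53 0.07 1.82 0.   1.05 1.56] err 0.0 step 0.06
chk [0.53 0.15 1.78 0.   1.01 1.56] err 0.0 step 0.01
[{"hand":0,"tx":-28,"ty":16,"tz":-25,"wx":0.0,"wy":-0.04,"wz":-0.0},{"hand":0,"tx":-30,"ty":15,"tz":-25,"wx":0.0,"wy":-0.04,"wz":-0.0},{"hand":0,"tx":-30,"ty":16,"tz":-23,"wx":0.0,"wy":-0.05,"wz":-0.0},{"hand":0,"tx":34,"ty":0,"tz":-23,"wx":0.0,"wy":0.0,"wz":-0.0},{"hand":0,"tx":34,"ty":0,"tz":-22,"wx":0.0,"wy":0.0,"wz":-0.0},{"hand":0,"tx":34,"ty":0,"tz":-23,"wx":0.0,"wy":0.0,"wz":-0.0},{"hand":0,"tx":34,"ty":-1,"tz":-22,"wx":0.0,"wy":0.0,"wz":-0.0},{"hand":0,"tx":30,"ty":0,"tz":31,"wx":0.0,"wy":0.0,"wz":-0.0}]
```

>>> {"name": "arm_command", "arguments": {
  "deltas": [
    {"hand": 0,"tx": -28,"ty": 16,"tz": -25,"wx": 0,"wy": -0.04,"wz": 0},
    {"hand": 0,"tx": -30,"ty": 15,"tz": -25,"wx": 0,"wy": -0.04,"wz": 0},
    {"hand": 0,"tx": -30,"ty": 16,"tz": -23,"wx": 0,"wy": -0.05,"wz": 0},
    {"hand": 0,"tx": 0,"ty": 0,"tz": 0,"wx": 0,"wy": 0,"wz": 0}
  ]
}}

```text
clock: 28.08
eef_pos: [383.5, 224.1, 201.0]
tcp_rot: [3.141, -0.199, 0.542]
contact_force: [-0.4, -0.2, 0.0]
opening: 0.017
grasp_force: 0.0
```

Run:
```python
from kin import *
np.set_printoptions(precision=1,suppress=True)
t=imaging.grab_frame("top");s=imaging.grab_frame("scene")
for f,n in((t,"top"),(s,"scene")):
    c,m=blob(f["image"],(5,120,90),(22,255,255),(100,120,260,330));u,v,w,h=cv2.boundingRect(c);(x,y),rad=cv2.minEnclosingCircle(c)
    print(n,(u,v,w,h),cv2.contourArea(c),"chest",RZ.T@(onz(f,[(x,y)],84 if n=="top" else 78)[0]-C0))
def prof(g,th,ys):
    d=np.arange(-10,21,2.);x,z=lidpt(th,-220,12)
    return np.mean([cv2.remap(g,proj(t,[Cw(x+k,y,z) for k in d]).astype(np.float32)[None],None,1).ravel() for y in ys],0).astype(int)
g=np.float32(cv2.cvtColor(t["image"],7));print(edge(t),prof(g,1.02,np.linspace(-55,-30,8)))
fs=np.arange(.42,.58,.02);print(fs,rodprof(s,(116,120,124),fs))
w=R.from_euler('xyz',r.sense()["tcp_rot"]);print(r.sense()["eef_pos"],r.sense()["tcp_rot"],r.sense()["clock"])
x,z=lidpt(1.035,-220,12)
plan([(at(x-40,0,z+50,.2,0),ori(.2),50,0),(at(x-2,0,z+20,.2,0),ori(.2),50,0)])
```

```text
top (145, 204, 27, 27) 513.5 chest [-30.9  44.7  84. ]
scene (189, 263, 29, 27) 555.0 chest [-32.9  47.5  78. ]
(np.float64(-0.23684210526315788), np.float64(1.0744798041615669)) [153 155 156 157 160 152 113 134 183 216 221 205 198 216 218 216]
[0.4 0.4 0.5 0.5 0.5 0.5 0.5 0.6] [[96.0, 104.0, 112.0, 118.0, 117.0, 111.0, 100.0, 85.0]]
[384.3 225.3 200.2] [ 3.1 -0.2  0.5] 28.175
[{"hand":0,"tx":34,"ty":0,"tz":-23,"wx":0.0,"wy":0.0,"wz":-0.0},{"hand":0,"tx":33,"ty":0,"tz":-22,"wx":0.0,"wy":0.0,"wz":-0.0},{"hand":0,"tx":34,"ty":-1,"tz":-23,"wx":0.0,"wy":0.0,"wz":-0.0},{"hand":0,"tx":34,"ty":0,"tz":-22,"wx":0.0,"wy":0.0,"wz":-0.0},{"hand":0,"tx":31,"ty":0,"tz":37,"wx":0.0,"wy":0.0,"wz":-0.0}]
```

Cup is standing upright at chest (-32, 46). Ball looks slightly short of fully seated, so I'll give the handle one light downward nudge.

>>> {"name": "arm_command", "arguments": {
  "deltas": [
    {"hand": 0,"tx": 34,"ty": 0,"tz": -23,"wx": 0,"wy": 0,"wz": 0},
    {"hand": 0,"tx": 33,"ty": 0,"tz": -22,"wx": 0,"wy": 0,"wz": 0},
    {"hand": 0,"tx": 34,"ty": -1,"tz": -23,"wx": 0,"wy": 0,"wz": 0},
    {"hand": 0,"tx": 34,"ty": 0,"tz": -22,"wx": 0,"wy": 0,"wz": 0},
    {"hand": 0,"tx": 31,"ty": 0,"tz": 37,"wx": 0,"wy": 0,"wz": 0},
    {"hand": 0,"tx": 0,"ty": 0,"tz": 0,"wx": 0,"wy": 0,"wz": 0}
  ]
}}

```text
clock: 28.92
eef_pos: [514.4, 305.8, 280.8]
tcp_rot: [3.142, -0.193, 0.544]
contact_force: [0.1, 0.4, -0.4]
opening: 0.001
grasp_force: 0.0
```

>>> {"name": "arm_command", "arguments": {
  "deltas": [
    {"hand": 0,"tx": -1,"ty": 0,"tz": 5,"wx": 0,"wy": 0,"wz": 0},
    {"hand": 0,"tx": 0,"ty": 0,"tz": 3,"wx": 0,"wy": 0,"wz": 0},
    {"hand": 0,"tx": 0,"ty": 0,"tz": 0,"wx": 0,"wy": 0,"wz": 0}
  ]
}}

```text
clock: 29.3
eef_pos: [514.0, 304.9, 276.3]
tcp_rot: [3.141, -0.198, 0.543]
contact_force: [-1.3, -0.5, 1.1]
opening: -0.005
grasp_force: 0.0
```

>>> {"name": "arm_command", "arguments": {
  "deltas": [
    {"hand": 0,"tx": 0,"ty": 0,"tz": 2,"wx": 0,"wy": 0,"wz": 0},
    {"hand": 0,"tx": 0,"ty": 0,"tz": 0,"wx": 0,"wy": 0,"wz": 0}
  ]
}}

```text
clock: 29.55
eef_pos: [514.6, 305.2, 274.3]
tcp_rot: [3.141, -0.197, 0.543]
contact_force: [-0.4, -0.0, 1.0]
opening: 0.002
grasp_force: 0.0
```

>>> {"name": "arm_command", "arguments": {
  "deltas": [
    {"hand": 0,"tx": 0,"ty": 0,"tz": 1,"wx": 0,"wy": 0,"wz": 0},
    {"hand": 0,"tx": 0,"ty": 0,"tz": 0,"wx": 0,"wy": 0,"wz": 0}
  ]
}}

```text
clock: 29.8
eef_pos: [514.9, 305.3, 273.1]
tcp_rot: [3.141, -0.197, 0.543]
contact_force: [-0.2, 0.4, 0.6]
opening: -0.003
grasp_force: 0.0
```

>>> {"name": "arm_command", "arguments": {
  "deltas": [
    {"hand": 0,"tx": 0,"ty": 0,"tz": 1,"wx": 0,"wy": 0,"wz": 0},
    {"hand": 0,"tx": 0,"ty": 0,"tz": 0,"wx": 0,"wy": 0,"wz": 0}
  ]
}}

```text
clock: 30.05
eef_pos: [515.1, 305.5, 272.2]
tcp_rot: [3.141, -0.197, 0.543]
contact_force: [-0.5, -1.0, 0.6]
opening: 0.003
grasp_force: 0.7
```

>>> {"name": "arm_command", "arguments": {
  "deltas": [
    {"hand": 0,"tx": 0,"ty": 0,"tz": 1,"wx": 0,"wy": 0,"wz": 0},
    {"hand": 0,"tx": 0,"ty": 0,"tz": 0,"wx": 0,"wy": 0,"wz": 0}
  ]
}}

```text
clock: 30.3
eef_pos: [515.3, 305.6, 272.1]
tcp_rot: [3.141, -0.198, 0.543]
contact_force: [-3.5, -3.0, 8.6]
opening: 0.002
grasp_force: 4.8
```

>>> {"name": "arm_command", "arguments": {
  "deltas": [
    {"hand": 0,"tx": 0,"ty": 0,"tz": 1,"wx": 0,"wy": 0,"wz": 0},
    {"hand": 0,"tx": 0,"ty": 0,"tz": 0,"wx": 0,"wy": 0,"wz": 0}
  ]
}}

```text
clock: 30.55
eef_pos: [515.5, 305.7, 272.0]
tcp_rot: [3.141, -0.199, 0.543]
contact_force: [-6.8, -4.8, 15.4]
opening: 0.001
grasp_force: 8.6
```

15 N on the bar and nothing gives: the ball is seated. Retreating.

>>> {"name": "arm_command", "arguments": {
  "deltas": [
    {"hand": 0,"tx": -3,"ty": 0,"tz": -10,"wx": 0,"wy": 0,"wz": 0},
    {"hand": 0,"tx": -15,"ty": 0,"tz": -40,"wx": 0,"wy": 0,"wz": 0},
    {"hand": 0,"tx": -40,"ty": 0,"tz": -20,"wx": 0,"wy": 0,"wz": 0},
    {"hand": 0,"tx": -40,"ty": 0,"tz": 0,"wx": 0,"wy": 0,"wz": 0},
    {"hand": 0,"tx": -30,"ty": 0,"tz": 0,"wx": 0,"wy": 0,"wz": 0},
    {"hand": 0,"tx": 0,"ty": 0,"tz": 0,"wx": 0,"wy": 0,"wz": 0}
  ]
}}

```text
clock: 31.3
eef_pos: [394.5, 232.8, 313.5]
tcp_rot: [3.141, -0.197, 0.543]
contact_force: [1.4, 0.5, 0.6]
opening: -0.002
grasp_force: 0.0
```

Run:
```python
from kin import *
np.set_printoptions(precision=2,suppress=True)
t=imaging.grab_frame("top");s=imaging.grab_frame("scene");print(r.sense()["clock"],r.sense()["eef_pos"],edge(t))
for f,n in((t,"top"),(s,"scene")):
    c,m=blob(f["image"],(5,120,90),(22,255,255),(100,120,260,330));(x,y),rad=cv2.minEnclosingCircle(c);print(n,cv2.boundingRect(c),RZ.T@(onz(f,[(x,y)],84 if n=="top" else 78)[0]-C0))
fs=np.arange(.42,.6,.02);print(rodprof(s,(116,120,124),fs))
# hole & pin: dark/bright at expected hole on flange top
g=cv2.cvtColor(t["image"],7);u=proj(t,[Cw(lidpt(1.03,-95,34)[0],-132,lidpt(1.03,-95,34)[1])])[0].round().astype(int);print(u,g[u[1]-6:u[1]+7,u[0]-6:u[0]+7])
```

```text
31.4 [396.59 233.98 314.25] (np.float64(-0.18421052631578946), np.float64(1.0747246022031824))
top (145, 204, 27, 27) [-30.87  44.67  84.  ]
scene (189, 264, 29, 26) [-32.9   47.54  78.  ]
[[99.0, 108.0, 117.0, 123.0, 122.0, 116.0, 104.0, 89.0, 76.0]]
[196 138] [[175 173 176 176 171 172 175 174 160 208 150  71  21]
 [171 173 175 170 173 169 176 172 160 181 170 159  79]
 [174 174 169 172 170 171 167 166 171 171 165 172 156]
 [170 175 169 154 201 165 165 173 170 165 169 175 168]
 [170 170 166 162 187 195 185 155 170 166 166 172 166]
 [169 169 166 185 191 169 173 166 170 168 168 168 170]
 [165 168 166 159 117 196 169 172 166 166 164 166 169]
 [154 168 150 150 156 178 166 165 165 164 169 168 170]
 [162 167 162 167 168 170 166 166 165 163 167 165 169]
 [167 166 170 169 166 167 163 164 162 165 163 164 166]
 [158 167 168 164 165 166 166 166 164 167 165 166 172]
 [190 131 164 166 166 169 167 164 162 163 169 167 168]
 [230 151 165 168 167 164 169 164 164 163 164 167 165]]
```

The flange hole now shows bright steel (the pin coming through), not the dark hole seen earlier. The ball is home, the cup is upright, and the robot is clear of everything.

```bash
python3 -c "
from rig import r
print(r.sign_off())"
```

```text
the job is handed in; nothing more can be done
None
```

I handed the job in at about 31 s. The lid rests on its prop rod with the pin through the holding hole, and the cup stands upright on the chest floor beside the other one. The cup already inside, the bottle and the dish were not touched.

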